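Press a mailing-tube cap home with one turn of the press's flywheel

TASK

In the rack is one cardboard mailing tube with a white cap only started in its end: lay it in the green tube press with its finished end seated gently but fully on the floor of the white cup, and let go of it there. Then hold the red handle lightly and, without forcing it, turn the flywheel clockwise (as seen from the handle's side) through exactly one revolution, so that the ram presses the cap home and draws fully back, and leave the wheel parked with the handle at the top. Do not push the cap in by hand, and leave the other tubes, the tape roll and the grey pot where they are.

Things in the scene. Friction and masses are not known exactly. Their poses are not given: they have to be found in the camera images.
- tube_mid (a point): Middle of the tube to be capped: kraft cardboard, 40 mm diameter, 150 mm long, about 0.11 kg, lying level in a rack slot; axis 35 mm above the bench in the rack. Its own y axis runs along the tube to the foot (finished end), z is up. At the -y end a white cap stands 16 mm proud, so that end reaches 91 mm from here.
- tube_foot (a point): Centre of the finished (foot) end face of the same tube, 75 mm from its middle along its y axis. This end goes onto the floor of the cup.
- tube: The same tube as a whole; origin on its underside below the middle, 20 mm under its axis.
- cap (a joint): Cap of that tube, a tight push fit that slides with about 16 N: 0 = only started, 0.012 m = home, its 4 mm rim resting on the tube's end. Travel 12 mm.
- cup: White cone-shaped centring cup on the press's tailstock; origin at the centre of its floor, 125 mm above the bench, on the axis of ram and tube. y points out of its back (the way the ram pushes), x away from the handle's side, z up. Mouth 16 mm before the floor (at y = -16 mm), about 55 mm wide, tapering to 43 mm at the floor. Seat the tube by feel, under 40 N, creeping in slowly.
- v_rest (a point): Point on the axis above the steel V rest (18 mm long), which carries the capped end of the tube on the axis; same axes as the cup, 127 mm before the cup floor. Between V and cup the tube is bare, for fingers. The ram face, drawn back, is 204 mm before the cup floor.
- circle_mid (a point): Point on the flywheel's shaft line about which the middle of the red handle circles, 125 mm above the bench; fixed to the press, same axes as the cup. The shaft runs along x, the circle lies in the y-z plane with radius 75 mm. The wheel (200 mm across, 20 mm thick) starts 60 mm away along +x.
- grip_mid (a point): Place to hold on the red handle: a sleeve of 26 mm diameter that spins freely on a pin along the shaft's direction, standing out of the flywheel towards the press's -x. From this point the sleeve runs 38 mm on to its tip and 50 mm towards the wheel, whose face is 60 mm away. At the start it is at the top, 200 mm above the bench.
- crank_grip: The red handle sleeve itself; origin on its axis, 54 mm from the wheel's face. Hold it with a light grip, 20 to 40 N: squeeze and pull of all fingers added up must stay under 120 N.
- flywheel (a joint): Turn of the flywheel in rad, 0 at the start: parked, handle at the top, ram fully back. Grows clockwise as seen from the handle's side (handle goes from the top towards the press's -y, then down); 6.283 is one revolution. Stays where it is left (friction about 3 N at the handle); return spring and cap bring the load at the handle to about 12 N. A yellow arrow on the rim shows the way.
- ram (a joint): Travel of the steel ram, driven by the wheel's crank: 0 fully back, 0.050 m foremost at half a turn, 0 again after a whole turn. It meets the cap of a seated tube at 0.038 m.
- tube_b: Another tube of the same size in the rack, both ends open (dark). To be left in the rack.
- tube_c: Another tube of the same size in the rack, both caps already home. To be left in the rack.
- tape: Bystander: brown roll of tape, 100 mm across, 48 mm high, lying in front of the press.
- pen_pot: Bystander: open grey plastic pot, 70 mm across, 90 mm high, standing in front of the press.
Things that resemble listed ones, but are neither listed nor needed, are in the scene too. What is shaped like the tube but turquoise is not meant.

How it is judged:
By the outcome, as a careful person would: the job done as asked, in the order asked, and still so for the second after the job is handed in, with the robot touching nothing.
It also fails if it takes over 72 s, if anything falls off the work surface, if the arm or the gripper's body presses on something with over 40 N, if the wrist force passes 120 N, or if a joint passes its speed limit or range.

ROBOT

A 7-joint arm with a two-finger parallel gripper is mounted at the origin on the work surface. World frame = base frame: x ahead of the robot, y to its left, z up, the work surface at z = 0. Lengths are in mm, angles in rad, forces in N, time in s.
With the tool pointing down it reaches from about 400 to 875 mm from the base axis. Payload 4.4 kg.
Tool frame: the origin (TCP) lies at the very end of the fingers, on their centre line; the grasp point (between the pads) lies 19 mm behind it; y points along the fingers, z is the direction in which the jaws open and shut, and the axes are right-handed (so a half turn about y gives the same grasp; the last joint's range is limited). The gripper opens to 85 mm and grips with 20 to 120 N. Pads are 22 mm wide; open, the fingers measure 114 mm over their backs; the gripper's body (76 mm by 85 mm) begins 54 mm behind the grasp point. The pads swing forward as they close: fully open they stand 13 mm farther back than shut.
Start: joints at [-0.066, 0.628, 0.038, 1.517, -0.027, 0.996, -0.02], TCP at [650.014, 0.027, 231.313] pointing down, gripper open.
Joint ranges: [-3.06, 3.06], [-0.37, 2.12], [-1.25, 1.32], [0.18, 2.47], [-1.1, 4.24], [0.23, 1.98], [-2.94, 2.94]. Speed limits (rad/s): [2.57, 2.57, 3.14, 3.14, 3.14, 3.14, 3.14].

INTERFACE

Orientations are given as [roll, pitch, yaw] about the fixed x, y, z axes, in that order (R = Rz(yaw) Ry(pitch) Rx(roll)).
In Python, from cell import read_state, get_image, finish_job gives the robot as it stands. The module is installed in compiled form; this text tells all that it offers.
- The arm moves only by the tool servo_tool, never from a script. Its argument "increments" is a list of rows, each an object of numbers: "dx", "dy", "dz": the shift along the world's x, y, z in cm; "ax", "ay", "az": the turn, a rotation vector about the world's x, y, z in rad; "claw": the closure, from -1 (fully open) to 1 (shut). A call has 1 to 8 rows; each row is the pose to reach, as a shift and turn from the pose commanded when the call began; what a row does not reach only later rows make up. A row lasts 1/12 s, in which the tool goes at most 41.7 mm and 7.16 degrees, less where a joint would pass 70% of its speed; a pose out of reach is approached as far as the arm can. A call with a gripper value outside its range is refused whole. The fingers move at their own pace and stop on an object; the grip force is fixed at half the most. Time passes only in rows, so rows that repeat a pose let the fingers close. It gives the time, the measured TCP pose, the force and the opening at its end, in the units of the state.
- read_state(): the state, without advancing time (a new reading comes with each control period).
- get_image(name): name is "scene" or "side" or "wrist"; returns a dict with "color" (480x640x3 uint8, red, green, blue), "fov_y" (degrees; the focal length in pixels is half the picture's height over the tangent of half this angle, whatever the lens; pixels are square), "cx", "cy" (the principal point, pixels), "R" (3x3) and "t" (3): a world point X has camera coordinates R X + t. Camera axes: x right, y down, z forward; pixel columns grow to the right and rows downward; lengths in mm; the calibration is good to about 2 mm. A picture is of the moment at which its call begins. There is no depth.
- finish_job(): hands the job in, once; it reports no verdict.
The state is a dict: "clock": time; "qpos": joint angles; "qd": joint speeds; "tau": joint torques, N m; "eef_pos": TCP position; "tool_rot": TCP orientation; "force": force on the tool from outside, world axes, zero at the start; "torque": the same for the moment, N m; "width": finger opening in mm.
Only numpy, scipy, OpenCV 4.12 (cv2) and the standard library are available. Lean on these libraries where they do the work, as an engineer would, in place of code of your own. Each camera call takes 0.05 s, during which the arm holds its last target.

## Working session

There is one attempt and no reset: what is moved stays moved. The work goes in short steps, Python scripts to look and compute and a tool call to move; the robot and the scene stay as the last step left them, time stands still between calls to the robot, and variables do not carry over. Pictures are saved under pics/ and viewed, and the job is handed in when it is done.

Besides the shell and the picture viewer there is one more tool, called after "Request:" by a JSON object that holds its "op" and its "data", one argument or row to a line. servo_tool: Moves the arm, as the interface text tells. Its arguments: {"type":"object","properties":{"increments":{"type":"array","items":{"type":"object","properties":{"dx":{"type":"number"},"dy":{"type":"number"},"dz":{"type":"number"},"ax":{"type":"number"},"ay":{"type":"number"},"az":{"type":"number"},"claw":{"type":"number"}}}}},"required":["increments"]}

```bash
mkdir -p pics; ls; cat > h.py <<'E'
import numpy as np, cv2, json
from cell import read_state, get_image, finish_job
def snap(n,tag):
    d=get_image(n); cv2.imwrite(f'pics/{tag}.png',d['color'][:,:,::-1])
    np.savez(f'pics/{tag}.npz',**{k:np.array(v) for k,v in d.items()})
    return d
def load(tag): return dict(np.load(f'pics/{tag}.npz'))
def K(d):
    f=240/np.tan(np.radians(float(d['fov_y']))/2); return f,float(d['cx']),float(d['cy'])
def ray(d,u,v):
    f,cx,cy=K(d);R=np.array(d['R']);t=np.array(d['t'])
    return -R.T@t, R.T@np.array([(u-cx)/f,(v-cy)/f,1.])
def atz(d,u,v,z):
    c,r=ray(d,u,v); return c+r*(z-c[2])/r[2]
def proj(d,X):
    f,cx,cy=K(d);p=np.array(d['R'])@np.array(X,float)+np.array(d['t']);return np.array([cx+f*p[0]/p[2],cy+f*p[1]/p[2]])
def tri(*o):
    A=np.zeros((3,3));b=np.zeros(3)
    for d,u,v in o:
        c,r=ray(d,u,v);r=r/np.linalg.norm(r);P=np.eye(3)-np.outer(r,r);A+=P;b+=P@c
    return np.linalg.solve(A,b)
def crop(tag,x0,y0,w,h,s):
    im=cv2.imread(f'pics/{tag}.png')[y0:y0+h,x0:x0+w]
    cv2.imwrite(f'pics/{tag}_c{x0}_{y0}.png',cv2.resize(im,None,fx=s,fy=s,interpolation=cv2.INTER_CUBIC))
E
python3 - <<'E'
from h import *
for n in ['scene','side','wrist']:
    d=snap(n,n+'0'); print(n,d['fov_y'],d['cx'],d['cy'],(-np.array(d['R']).T@np.array(d['t'])).round(),np.array(d['R'])[2].round(2))
print(read_state())
E
```

```text
pics
scene 54.16306849185144 321.3384312542845 241.99327283185602 [1081.  600.  882.] [-0.57 -0.48 -0.67]
side 56.933413847549595 317.72221041819256 244.7711040061942 [ 171. -740.  834.] [ 0.27  0.73 -0.63]
wrist 58.39156215825252 316.84297812480196 242.5623749966025 [652.  78. 373.] [-0.   -0.3  -0.95]
{'clock': 0.15, 'qpos': array([-0.06581627,  0.62912809,  0.03847314,  1.51812565, -0.02701938,
        0.99627252, -0.02000219]), 'qd': array([ 0.00026675, -0.00364309,  0.00050929, -0.00513699, -0.0002759 ,
        0.0010532 , -0.00034229]), 'tau': array([ 2.19518879e-03, -5.63800478e+01,  1.22790758e+00, -1.93650573e+01,
        1.11919764e-02,  7.40401709e-03, -1.44664841e-05]), 'eef_pos': array([6.49542049e+02, 3.50271013e-02, 2.30608433e+02]), 'tool_rot': array([-1.57221157e+00, -3.95257181e-06, -1.57081251e+00]), 'force': array([ 0.3800448 , -0.42241765, -0.10181067]), 'torque': array([ 0.01094633, -0.04448104,  0.00792709]), 'width': 85.23588383299017}
```

View pics/scene0.png

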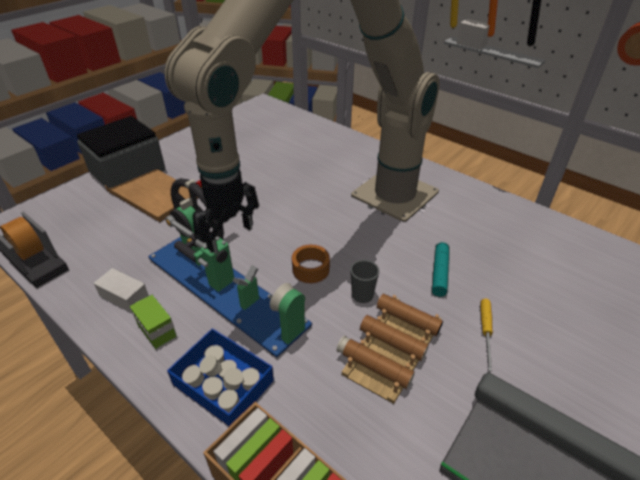

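View pics/side0.png

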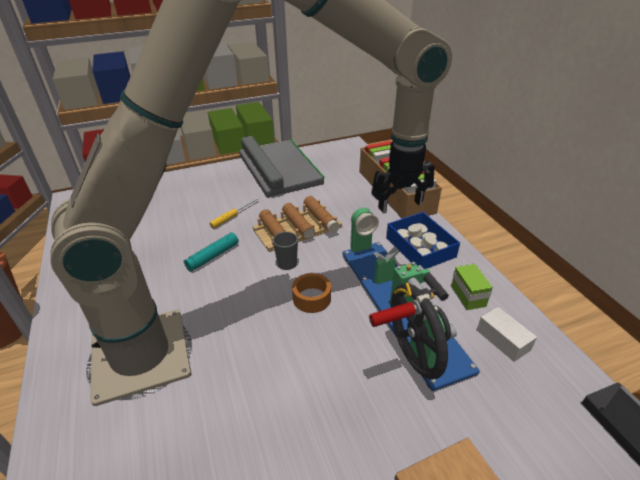

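View pics/wrist0.png

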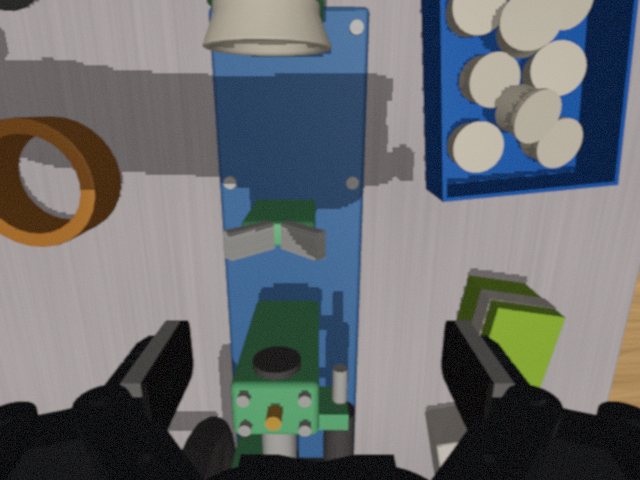

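```bash
python3 - <<'E'
from h import *
crop('scene0',330,280,130,130,6)
crop('side0',240,180,130,90,6)
crop('scene0',140,190,190,170,4)
crop('side0',330,190,160,210,3.5)
E
```

```text
(no output)
```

View pics/scene0_c330_280.png

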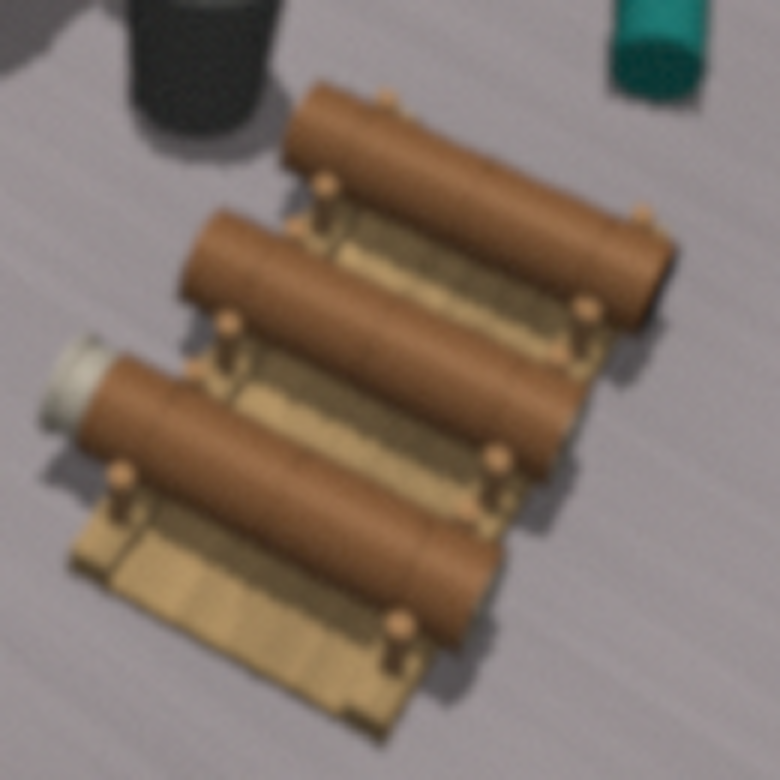

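View pics/side0_c240_180.png

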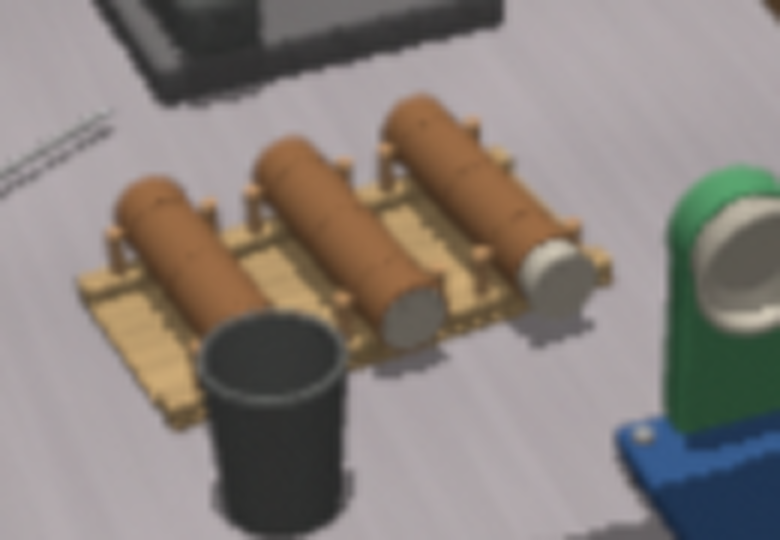

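View pics/scene0_c140_190.png

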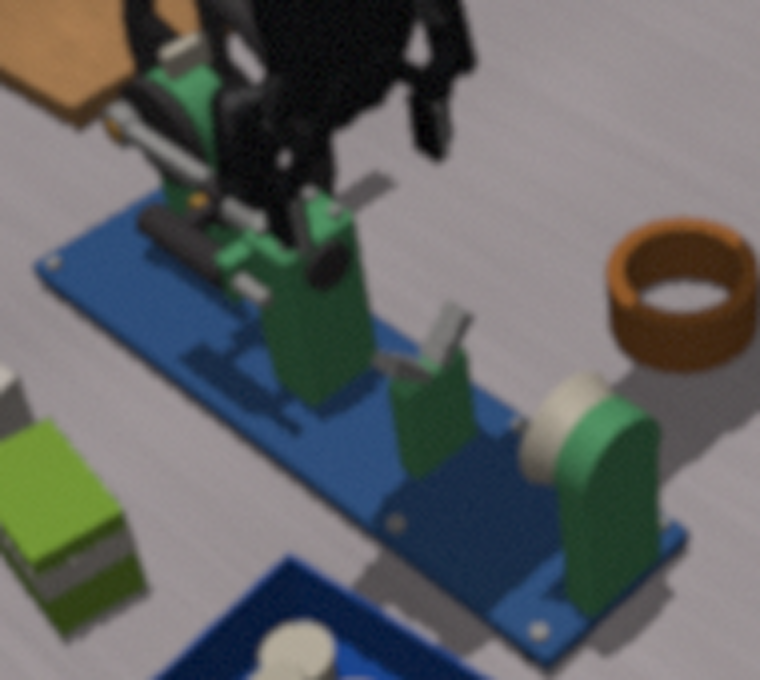

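View pics/side0_c330_190.png

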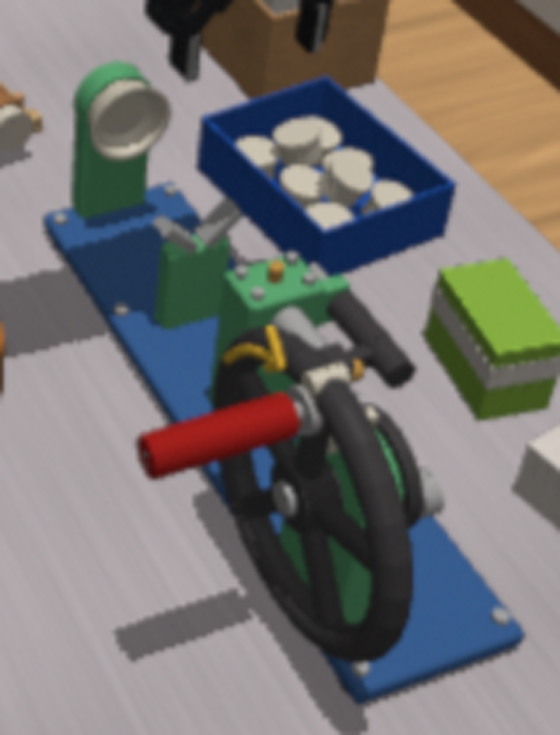

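```bash
python3 - <<'E'
from h import *
S=load('scene0');D=load('side0');W=load('wrist0')
f=atz(S,330+478/6,280+599/6,35);c=atz(S,330+102/6,280+396/6,35)
print('foot',f,'capjoint',c,np.linalg.norm(f-c),'dir',(f-c)/np.linalg.norm(f-c),'mid',(f+c)/2)
e=atz(D,240+562/6,180+282/6,35);print('capend from side',e, np.linalg.norm(e-(f+c)/2))
f2=atz(D,240+412/6,180+112/6,35);print(f2)
# handle: tip center and base, side
for u,v in [(150,455),(297,412)]:
    print('handle z200',atz(D,330+u/3.5,190+v/3.5,200))
# cup mouth centre side
print('cup mouth',atz(D,330+130/3.5,190+117/3.5,125), 'wrist mouth (lower edge)',atz(W,267,46,125+27))
# base plate bolts in wrist (z~?) 
for p in [(357,27),(230,183),(352,183)]: print('bolt',atz(W,*p,15))
for p in [(278,240),(277,362)]: print('V/ramface',atz(W,*p,115),atz(W,*p,125))
E
```

```text
foot [560.18945086 402.95070026  35.        ] capjoint [577.67682262 254.84623637  35.        ] 149.13329740846686 dir [-0.11726001  0.99310125  0.        ] mid [568.93313674 328.89846832  35.        ]
capend from side [581.67178351 241.62378282  35.        ] 88.19945493107012
[564.43525308 415.03784423  35.        ]
handle z200 [ 454.65454111 -256.35199443  200.        ]
handle z200 [ 543.38843171 -258.01412506  200.        ]
cup mouth [624.92998393 112.36618155 125.        ] wrist mouth (lower edge) [627.90497934 105.41698066 152.        ]
bolt [681.52566241 135.74043138  15.        ]
bolt [578.38104842  17.4621752   15.        ]
bolt [680.59346215  17.44255384  15.        ]
V/ramface [626.88410173  -1.76204457 115.        ] [627.84949257   1.31198389 125.        ]
V/ramface [623.76300101 -89.88671116 115.        ] [624.84927595 -83.39950535 125.        ]
```

Candidates (scene pixels): the tube at (376,361) has a white cap standing proud at (341,345). The tube at (393,337) has flush caps, the one at (409,314) is open, and a turquoise one is at (441,268). The crop shows only (376,361) has a stepped, proud cap, so that is my choice.

Request:
{"op": "servo_tool", "data": {
  "increments": [
    {"dx": -1,"dy": 4,"az": 0.118,"claw": -0.4},
    {"dx": -2,"dy": 8,"az": 0.118,"claw": -0.4},
    {"dx": -3,"dy": 12,"az": 0.118,"claw": -0.4},
    {"dx": -4,"dy": 16,"az": 0.118,"claw": -0.4},
    {"dx": -5,"dy": 20,"az": 0.118,"claw": -0.4},
    {"dx": -6,"dy": 24,"dz": -1,"az": 0.118,"claw": -0.4},
    {"dx": -7,"dy": 28,"dz": -3,"az": 0.118,"claw": -0.4},
    {"dx": -8,"dy": 32,"dz": -5,"az": 0.118,"claw": -0.4}
  ]
}}

```text
invalid input at $.increments[0]: expected keys dx, dy, dz, ax, ay, az, claw
```

```bash
python3 - <<'E'
from h import *
d=snap('wrist','wrist1');d=snap('side','side1');d=snap('scene','scene1');s=read_state();print(s['eef_pos'],s['tool_rot'],s['width'],s['clock'])
E
```

```text
[ 6.49826356e+02 -5.78457326e-03  2.31034911e+02] [-1.57135079e+00  4.40743652e-06 -1.57081846e+00] 85.5451324749296 0.3
```

View pics/wrist1.png

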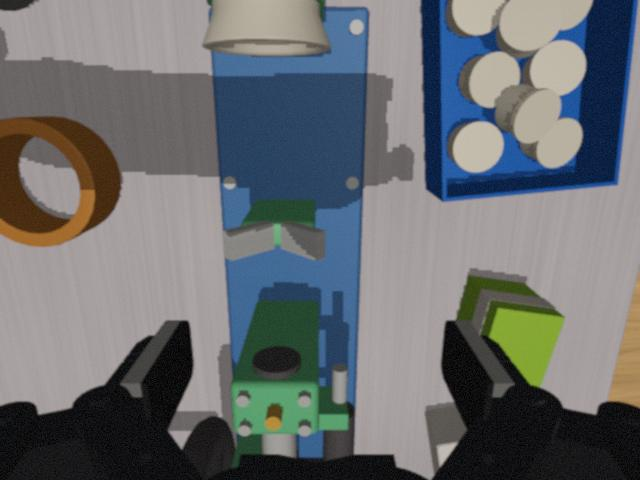

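View pics/scene1.png

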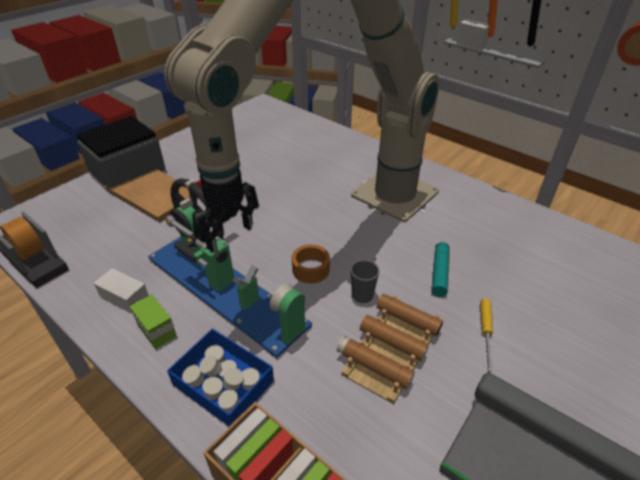

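All seven keys are needed in every row; the arm has not moved.

Request:
{"op": "servo_tool", "data": {
  "increments": [
    {"dx": -1,"dy": 4,"dz": 0,"ax": 0,"ay": 0,"az": 0.118,"claw": -0.4},
    {"dx": -2,"dy": 8,"dz": 0,"ax": 0,"ay": 0,"az": 0.118,"claw": -0.4},
    {"dx": -3,"dy": 12,"dz": 0,"ax": 0,"ay": 0,"az": 0.118,"claw": -0.4},
    {"dx": -4,"dy": 16,"dz": 0,"ax": 0,"ay": 0,"az": 0.118,"claw": -0.4},
    {"dx": -5,"dy": 20,"dz": 0,"ax": 0,"ay": 0,"az": 0.118,"claw": -0.4},
    {"dx": -6,"dy": 24,"dz": -1,"ax": 0,"ay": 0,"az": 0.118,"claw": -0.4},
    {"dx": -7,"dy": 28,"dz": -2,"ax": 0,"ay": 0,"az": 0.118,"claw": -0.4},
    {"dx": -8,"dy": 32,"dz": -3,"ax": 0,"ay": 0,"az": 0.118,"claw": -0.4}
  ]
}}

```text
clock: 0.97
eef_pos: [569.9, 319.7, 201.8]
tool_rot: [-1.57, 0.0, -1.453]
force: [1.3, -0.4, -0.9]
width: 60.2
```

```bash
python3 - <<'E'
from h import *
d=snap('wrist','wrist1');d=snap('side','side1');d=snap('scene','scene1');s=read_state();print(s['eef_pos'],s['tool_rot'],s['width'],s['clock'])
E
```

```text
[567.34663715 323.20440532 200.53009169] [-1.57371165  0.00214627 -1.44456125] 59.16005505979251 1.1167
```

View pics/wrist1.png

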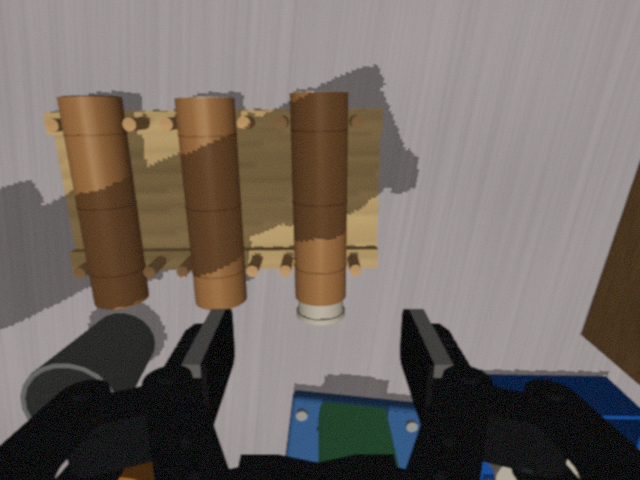

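View pics/scene1.png

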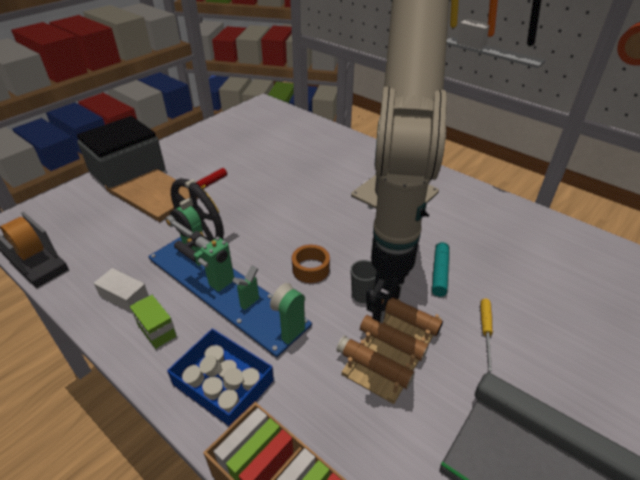

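```bash
python3 - <<'E'
from h import *
W=load('wrist1')
c=-W['R'].T@W['t'];print(c)
for p in [(320,94),(320.5,200),(320.5,300),(320.5,312)]: print(p,atz(W,*p,35))
print('nbr',atz(W,207,200,35),atz(W,320,200,35))
a=atz(W,320,94,35);b=atz(W,320.5,300,35);v=a-b;print('yaw from y',np.arctan2(-v[0],v[1]), np.linalg.norm(v))
S=load('scene1')
for p in [(225,173),(196,184)]: print('handle scene z200',atz(S,*p,200))
s=read_state();print(s['eef_pos'],s['tool_rot'],s['force'])
crop('side1',230,170,150,110,5)
E
```

```text
[562.9232326  396.73591905 344.50748454]
(320, 94) [564.20453393 405.95497563  35.        ]
(320.5, 200) [573.32833841 333.11509912  35.        ]
(320.5, 300) [582.91791617 253.56501632  35.        ]
(320.5, 312) [584.16780943 243.19656061  35.        ]
nbr [490.77833998 323.38856901  35.        ] [572.96461869 333.0722435   35.        ]
yaw from y 0.12218758016477486 153.5346552822477
handle scene z200 [ 455.14516878 -250.35454824  200.        ]
handle scene z200 [ 535.59759226 -267.74550282  200.        ]
[567.34663715 323.20440532 200.53009169] [-1.57371165  0.00214627 -1.44456125] [ 0.77410221 -0.41746955  0.67641931]
```

View pics/side1_c230_170.png

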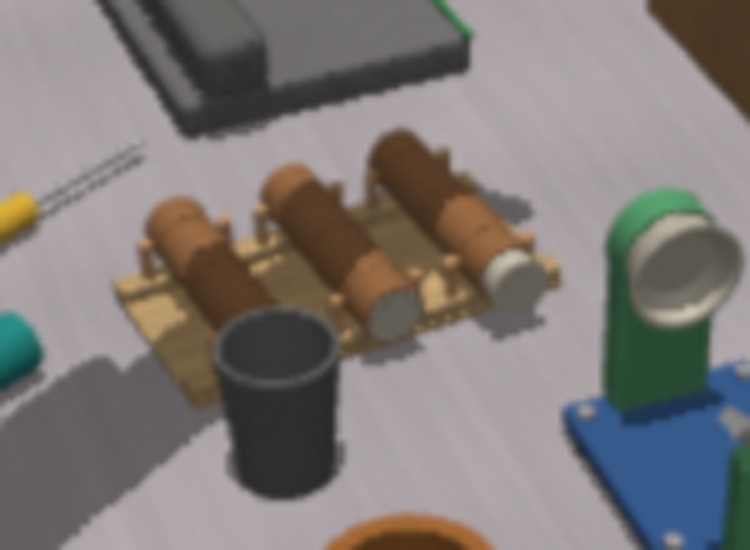

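Request:
{"op": "servo_tool", "data": {
  "increments": [
    {"dx": 0.2,"dy": 1.1,"dz": -4,"ax": 0,"ay": 0,"az": 0.003,"claw": -0.4},
    {"dx": 0.2,"dy": 1.1,"dz": -8,"ax": 0,"ay": 0,"az": 0.003,"claw": -0.4},
    {"dx": 0.2,"dy": 1.1,"dz": -11.5,"ax": 0,"ay": 0,"az": 0.003,"claw": -0.4},
    {"dx": 0.2,"dy": 1.1,"dz": -14,"ax": 0,"ay": 0,"az": 0.003,"claw": -0.4},
    {"dx": 0.2,"dy": 1.1,"dz": -16,"ax": 0,"ay": 0,"az": 0.003,"claw": -0.4},
    {"dx": 0.2,"dy": 1.1,"dz": -17.5,"ax": 0,"ay": 0,"az": 0.003,"claw": -0.4},
    {"dx": 0.2,"dy": 1.1,"dz": -18.5,"ax": 0,"ay": 0,"az": 0.003,"claw": -0.4},
    {"dx": 0.2,"dy": 1.1,"dz": -18.5,"ax": 0,"ay": 0,"az": 0.003,"claw": -0.4}
  ]
}}

```text
clock: 1.78
eef_pos: [572.0, 327.4, 15.1]
tool_rot: [-1.573, -0.002, -1.451]
force: [0.1, -0.9, -0.4]
width: 59.5
```

```bash
python3 - <<'E'
from h import *
d=snap('wrist','wrist2');s=read_state();print(s['eef_pos'],s['tool_rot'],s['force'],s['width'],s['clock'])
E
```

```text
[572.73093365 328.1177249   16.546747  ] [-1.57138349e+00 -6.21857583e-04 -1.45058750e+00] [-0.07419144 -0.29266012  0.52969877] 59.692941293000295 1.8333
```

View pics/wrist2.png

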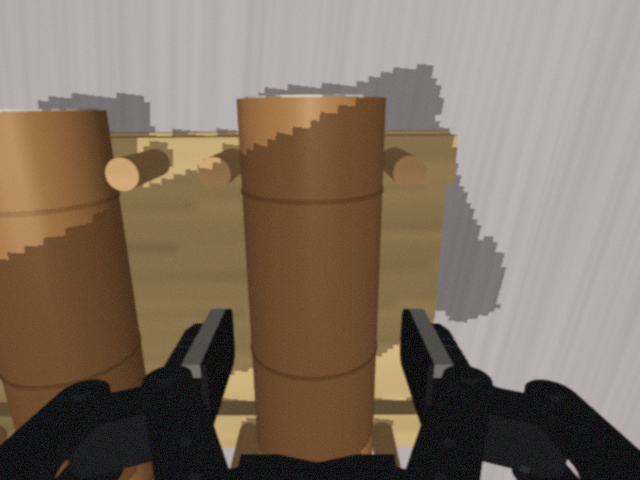

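Request:
{"op": "servo_tool", "data": {
  "increments": [
    {"dx": 0,"dy": 0,"dz": 0,"ax": 0,"ay": 0,"az": 0,"claw": 0.15},
    {"dx": 0,"dy": 0,"dz": 0,"ax": 0,"ay": 0,"az": 0,"claw": 0.15},
    {"dx": 0,"dy": 0,"dz": 0,"ax": 0,"ay": 0,"az": 0,"claw": 0.15},
    {"dx": 0,"dy": 0,"dz": 0,"ax": 0,"ay": 0,"az": 0,"claw": 0.15},
    {"dx": 0,"dy": 0,"dz": 0,"ax": 0,"ay": 0,"az": 0,"claw": 0.15}
  ]
}}

```text
clock: 2.25
eef_pos: [573.2, 329.2, 18.8]
tool_rot: [-1.569, 0.001, -1.45]
force: [-2.9, -1.4, 7.4]
width: 38.0
```

Request:
{"op": "servo_tool", "data": {
  "increments": [
    {"dx": 0,"dy": 0,"dz": 0,"ax": 0,"ay": 0,"az": 0,"claw": 0.6},
    {"dx": 0,"dy": 0,"dz": 0,"ax": 0,"ay": 0,"az": 0,"claw": 0.6},
    {"dx": 0,"dy": 0,"dz": 0,"ax": 0,"ay": 0,"az": 0,"claw": 0.6}
  ]
}}

```text
clock: 2.5
eef_pos: [573.1, 329.2, 18.7]
tool_rot: [-1.569, 0.001, -1.45]
force: [-1.9, -1.4, 6.4]
width: 38.1
```

Request:
{"op": "servo_tool", "data": {
  "increments": [
    {"dx": 0,"dy": 0,"dz": 1,"ax": 0,"ay": 0,"az": 0,"claw": 0.6},
    {"dx": 0,"dy": 0,"dz": 3,"ax": 0,"ay": 0,"az": 0,"claw": 0.6},
    {"dx": 0,"dy": 0,"dz": 6,"ax": 0,"ay": 0,"az": 0,"claw": 0.6},
    {"dx": 0,"dy": 0,"dz": 10,"ax": 0,"ay": 0,"az": 0,"claw": 0.6},
    {"dx": 0,"dy": 0,"dz": 14,"ax": 0,"ay": 0,"az": 0,"claw": 0.6},
    {"dx": 0,"dy": 0,"dz": 17,"ax": 0,"ay": 0,"az": 0,"claw": 0.6},
    {"dx": 0,"dy": 0,"dz": 18.4,"ax": 0,"ay": 0,"az": 0,"claw": 0.6},
    {"dx": 0,"dy": 0,"dz": 18.4,"ax": 0,"ay": 0,"az": 0,"claw": 0.6}
  ]
}}

```text
clock: 3.17
eef_pos: [575.2, 330.4, 206.5]
tool_rot: [-1.562, 0.004, -1.45]
force: [-0.4, -0.2, -1.8]
width: 38.7
```

Request:
{"op": "servo_tool", "data": {
  "increments": [
    {"dx": 0.7,"dy": -4,"dz": 0,"ax": 0,"ay": 0,"az": -0.131,"claw": 0.6},
    {"dx": 1.4,"dy": -8,"dz": 0,"ax": 0,"ay": 0,"az": -0.131,"claw": 0.6},
    {"dx": 2.1,"dy": -12,"dz": 0,"ax": 0,"ay": 0,"az": -0.131,"claw": 0.6},
    {"dx": 2.8,"dy": -16,"dz": 0,"ax": 0,"ay": 0,"az": -0.131,"claw": 0.6},
    {"dx": 3.5,"dy": -20,"dz": 0,"ax": 0,"ay": 0,"az": -0.131,"claw": 0.6},
    {"dx": 4.2,"dy": -24,"dz": 0,"ax": 0,"ay": 0,"az": -0.131,"claw": 0.6},
    {"dx": 4.9,"dy": -28,"dz": 0,"ax": 0,"ay": 0,"az": -0.131,"claw": 0.6},
    {"dx": 5.5,"dy": -31.2,"dz": 0,"ax": 0,"ay": 0,"az": -0.131,"claw": 0.6}
  ]
}}

```text
clock: 3.83
eef_pos: [626.8, 12.6, 199.7]
tool_rot: [-1.573, -0.002, -1.583]
force: [1.1, -0.7, -0.3]
width: 38.2
```

Request:
{"op": "servo_tool", "data": {
  "increments": [
    {"dx": 0,"dy": 0,"dz": 0,"ax": 0,"ay": 0,"az": 0,"claw": 0.6},
    {"dx": 0,"dy": 0,"dz": 0,"ax": 0,"ay": 0,"az": 0,"claw": 0.6},
    {"dx": 0,"dy": 0,"dz": 0,"ax": 0,"ay": 0,"az": 0,"claw": 0.6}
  ]
}}

```text
clock: 4.08
eef_pos: [626.8, 17.7, 199.8]
tool_rot: [-1.573, 0.001, -1.581]
force: [0.7, 0.8, -0.7]
width: 38.6
```

```bash
python3 - <<'E'
from h import *
for n in ['wrist','side','scene']: snap(n,n+'3')
s=read_state();print(s['eef_pos'],s['tool_rot'],s['force'],s['width'],s['clock'])
crop('scene3',140,190,190,170,4)
crop('side3',330,190,160,160,5)
E
```

```text
[627.07385948  19.24615937 200.38856764] [-1.57172703e+00  1.15531020e-03 -1.57770748e+00] [ 0.21327931  0.518283   -2.29595084] 38.460201748901625 4.2333
```

View pics/wrist3.png

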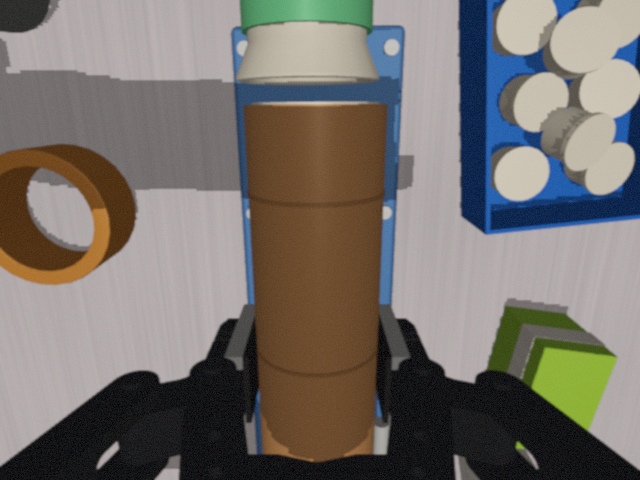

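View pics/scene3_c140_190.png

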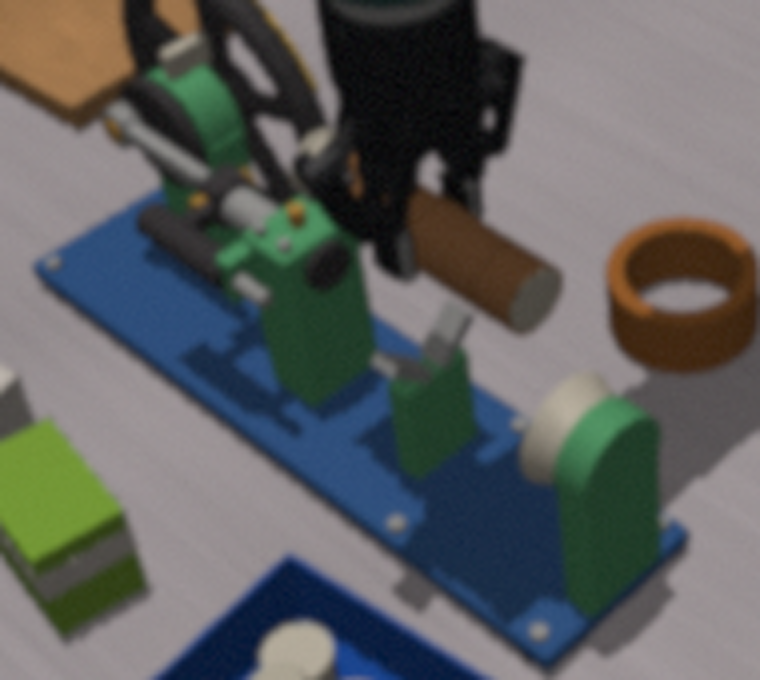

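View pics/side3_c330_190.png

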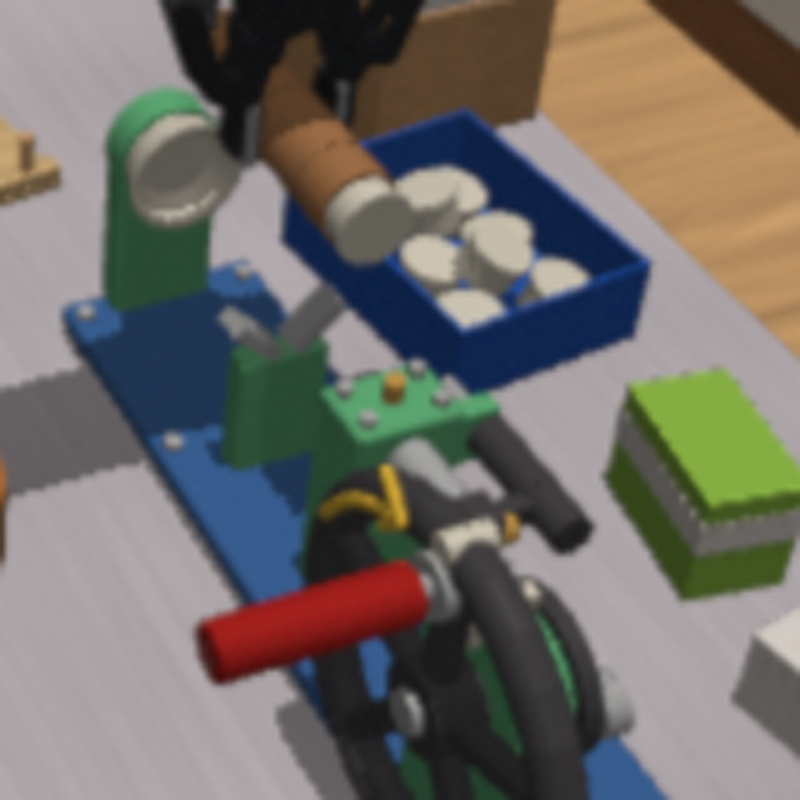

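```bash
python3 - <<'E'
from h import *
W=load('wrist3');S=load('scene3');D=load('side3');W0=load('wrist0')
print(-W['R'].T@W['t'],W['R'].round(3))
print('tubefoot mid',atz(W,315.5,103,206),atz(W,315.5,360,206))
for nm,w,pts in [('w3',W,[((309,78),152),((309,60),125),((307,20),155)]),('w0',W0,[((267,46),152),((267,30),125),((278,240),115),((277,362),125)])]:
    for p,z in pts: print(nm,p,z,atz(w,*p,z))
for p in [(242,47),(392,47),(250,213),(386,213)]: print('bolt w3',atz(W,*p,12))
# scene crop: cup mouth outer edge ; ram face centre; foot end centre of held tube
sc=lambda u,v:(140+u/4,190+v/4)
sd=lambda u,v:(330+u/5,190+v/5)
print('ramface scene',atz(S,*sc(327,264),125))
print('foot end scene', atz(S,*sc(535,298),206))
print('cup mouth side',atz(D,*sd(180,172),125))
print('capend side',atz(D,*sd(374,228),206))
print('handle tip/base side',atz(D,*sd(213,655),200),atz(D,*sd(415,588),200))
E
```

```text
[629.9242013   95.12506897 342.62293097] [[ 1.    -0.01  -0.002]
 [-0.009 -0.954  0.298]
 [-0.005 -0.298 -0.954]]
tubefoot mid [629.26652993  96.65640722 206.        ] [628.25701139   7.58096594 206.        ]
w3 (309, 78) 152 [626.41930899 107.16354089 152.        ]
w3 (309, 60) 125 [626.04795374 116.76009669 125.        ]
w3 (307, 20) 155 [626.02547015 128.35578411 155.        ]
w0 (267, 46) 152 [627.90497934 105.41698066 152.        ]
w0 (267, 30) 125 [625.25805536 116.49965389 125.        ]
w0 (278, 240) 115 [626.88410173  -1.76204457 115.        ]
w0 (277, 362) 125 [624.84927595 -83.39950535 125.        ]
bolt w3 [576.85264583 136.98536038  12.        ]
bolt w3 [682.7497601  135.85814245  12.        ]
bolt w3 [575.6679341   16.74652573  12.        ]
bolt w3 [683.03855352  15.67999224  12.        ]
ramface scene [621.61716732 -85.7163691  125.        ]
foot end scene [618.37914286  87.54889827 206.        ]
cup mouth side [620.19058065 109.54984328 125.        ]
capend side [632.62478751 -59.51967304 206.        ]
handle tip/base side [ 453.1223023  -258.37766564  200.        ] [ 540.22985896 -256.45083111  200.        ]
```

```bash
python3 - <<'E'
from h import *
W=load('wrist3');S=load('scene3');D=load('side3')
sc=lambda u,v:(140+u/4,190+v/4)
sd=lambda u,v:(330+u/5,190+v/5)
for z in (212,216,219):
  print(z,'foot w',atz(W,315.5,103,z),'foot s', atz(S,*sc(535,298),z),'cap side',atz(D,*sd(374,228),z))
print(tri((W,315.5,101),(S,*sc(535,298))))
E
```

```text
212 foot w [629.29541255  96.58915621 212.        ] foot s [622.48567014  92.09951415 212.        ] cap side [628.21179374 -66.02113082 212.        ]
216 foot w [629.31466763  96.54432221 216.        ] foot s [625.22335499  95.13325807 216.        ] cap side [625.2697979 -70.355436  216.       ]
219 foot w [629.32910894  96.51069671 219.        ] foot s [627.27661862  97.40856601 219.        ] cap side [623.06330102 -73.60616489 219.        ]
[628.66530012  97.60746862 220.03105052]
```

```bash
python3 - <<'E'
from h import *
crop('wrist0',200,190,160,80,5)
crop('wrist3',220,20,180,120,4)
E
```

View pics/wrist0_c200_190.png

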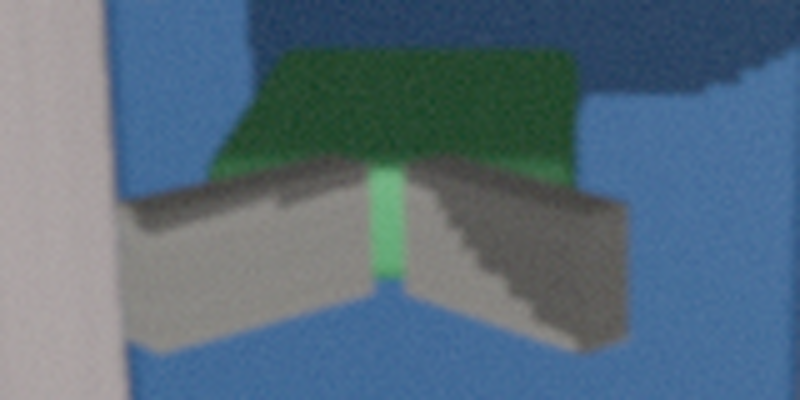

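View pics/wrist3_c220_20.png

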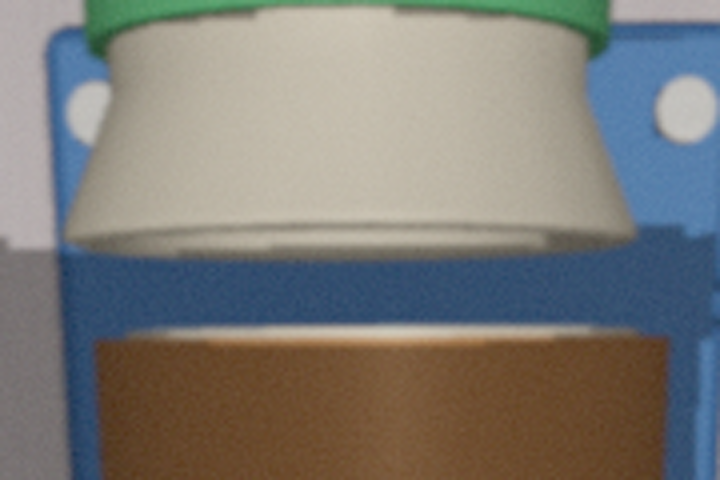

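```bash
python3 - <<'E'
from h import *
W=load('wrist3');W0=load('wrist0')
for p,z in [((307.5,77),152.5),((307.5,85),97.5)]: print('mouth',atz(W,*p,z))
for z in (115,125,135,145):
  print(z,'Vtip right far/near',atz(W0,325.6,231,z),atz(W0,325.6,258,z),'left',atz(W0,224,231,z),atz(W0,232,260.5,z)[1])
print('V inner',atz(W0,278,223,100)[1],atz(W0,278,248,100)[1])
E
```

```text
mouth [625.81376958 107.52574227 152.5       ]
mouth [624.5568974  107.10072285  97.5       ]
115 Vtip right far/near [656.78989439   4.12195421 115.        ] [656.89037216 -13.76004469 115.        ] left [593.28910751   4.12109517 115.        ] -15.46075186364979
125 Vtip right far/near [656.59699689   6.96808811 125.        ] [656.69358303 -10.22131885 125.        ] left [595.55567404   6.96726235 125.        ] -11.856155527662324
135 Vtip right far/near [656.40409939   9.81422202 135.        ] [656.49679391  -6.682593   135.        ] left [597.82224057   9.81342952 135.        ] -8.251559191674872
145 Vtip right far/near [656.21120189  12.66035593 145.        ] [656.30000478  -3.14386716 145.        ] left [600.0888071  12.6595967 145.       ] -4.646962855687406
V inner 5.318226562680891 -11.975836624389004
```

Request:
{"op": "servo_tool", "data": {
  "increments": [
    {"dx": -0.35,"dy": 0.2,"dz": -1.5,"ax": 0,"ay": 0,"az": 0,"claw": 0.6},
    {"dx": -0.35,"dy": 0.2,"dz": -3,"ax": 0,"ay": 0,"az": 0,"claw": 0.6},
    {"dx": -0.35,"dy": 0.2,"dz": -4.5,"ax": 0,"ay": 0,"az": 0,"claw": 0.6},
    {"dx": -0.35,"dy": 0.2,"dz": -6,"ax": 0,"ay": 0,"az": 0,"claw": 0.6},
    {"dx": -0.35,"dy": 0.2,"dz": -7.2,"ax": 0,"ay": 0,"az": 0,"claw": 0.6},
    {"dx": -0.35,"dy": 0.2,"dz": -8.2,"ax": 0,"ay": 0,"az": 0,"claw": 0.6},
    {"dx": -0.35,"dy": 0.2,"dz": -8.7,"ax": 0,"ay": 0,"az": 0,"claw": 0.6},
    {"dx": -0.35,"dy": 0.2,"dz": -8.7,"ax": 0,"ay": 0,"az": 0,"claw": 0.6}
  ]
}}

```text
clock: 4.9
eef_pos: [623.3, 19.3, 112.7]
tool_rot: [-1.573, 0.0, -1.58]
force: [-0.9, -1.0, -2.1]
width: 38.6
```

```bash
python3 - <<'E'
from h import *
for n in ['wrist','side','scene']: snap(n,n+'4')
s=read_state();print(s['eef_pos'],s['tool_rot'],s['force'],s['width'],s['clock'])
crop('scene4',170,220,150,130,5)
crop('side4',330,180,120,120,5)
E
```

```text
[624.68180321  18.96257206 114.55165962] [-1.56939742e+00  1.11068376e-04 -1.58078895e+00] [ 0.57221959  0.13709267 -1.4571973 ] 38.51198302572763 5.05
```

View pics/wrist4.png

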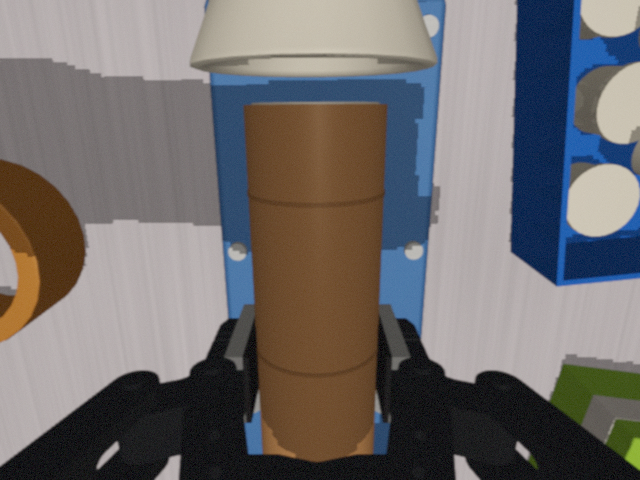

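View pics/scene4_c170_220.png

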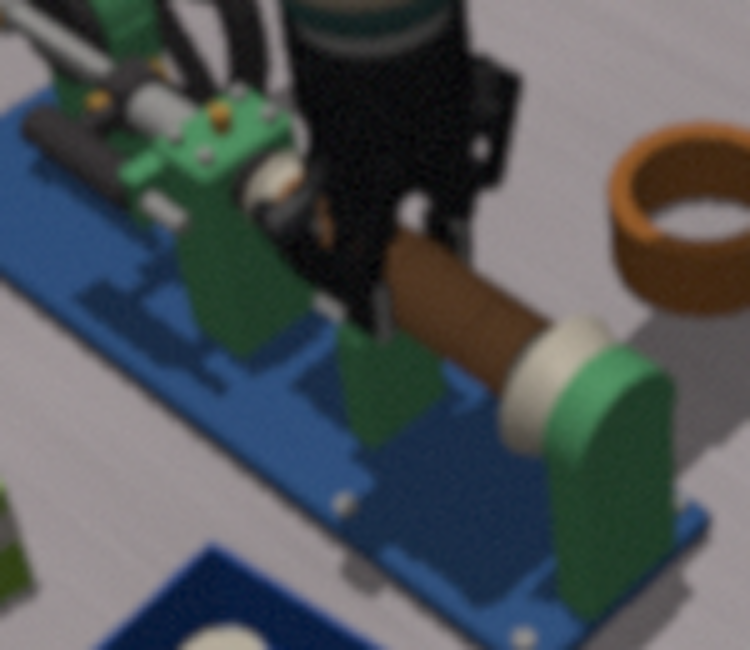

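View pics/side4_c330_180.png

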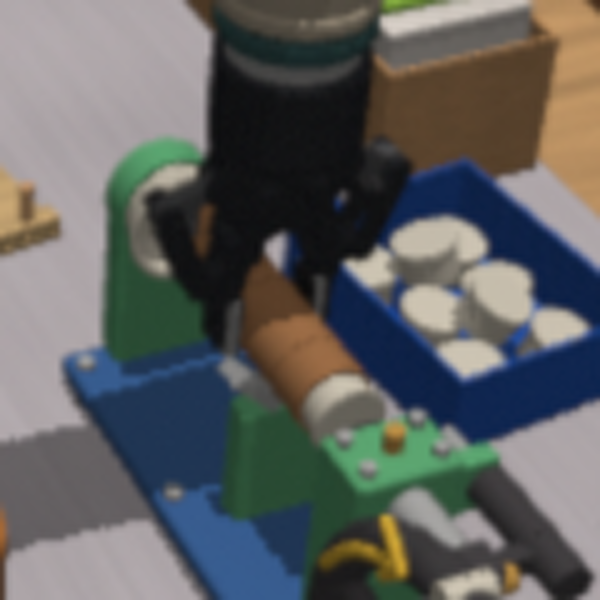

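Request:
{"op": "servo_tool", "data": {
  "increments": [
    {"dx": 0,"dy": 0,"dz": -0.2,"ax": 0,"ay": 0,"az": 0,"claw": 0.6},
    {"dx": 0,"dy": 0.2,"dz": -0.3,"ax": 0,"ay": 0,"az": 0,"claw": 0.6},
    {"dx": 0,"dy": 0.5,"dz": -0.3,"ax": 0,"ay": 0,"az": 0,"claw": 0.6},
    {"dx": 0,"dy": 0.8,"dz": -0.3,"ax": 0,"ay": 0,"az": 0,"claw": 0.6},
    {"dx": 0,"dy": 1.1,"dz": -0.3,"ax": 0,"ay": 0,"az": 0,"claw": 0.6},
    {"dx": 0,"dy": 1.4,"dz": -0.3,"ax": 0,"ay": 0,"az": 0,"claw": 0.6},
    {"dx": 0,"dy": 1.6,"dz": -0.3,"ax": 0,"ay": 0,"az": 0,"claw": 0.6},
    {"dx": 0,"dy": 1.6,"dz": -0.3,"ax": 0,"ay": 0,"az": 0,"claw": 0.6}
  ]
}}

```text
clock: 5.72
eef_pos: [624.1, 35.9, 110.9]
tool_rot: [-1.571, 0.001, -1.58]
force: [0.4, -0.7, -1.1]
width: 38.4
```

```bash
python3 - <<'E'
from h import *
for n in ['wrist','scene']: snap(n,n+'5')
s=read_state();print(s['eef_pos'],s['tool_rot'],s['force'],s['torque'],s['width'],s['clock'])
crop('scene5',170,220,150,130,5)
E
```

```text
[624.06603987  34.95642768 110.86283755] [-1.57073988e+00 -7.89995138e-05 -1.58056941e+00] [-0.44708736 -0.25684949 -2.01464841] [-0.03666201  0.00999249  0.02170026] 38.421997254016496 5.8167
```

View pics/wrist5.png

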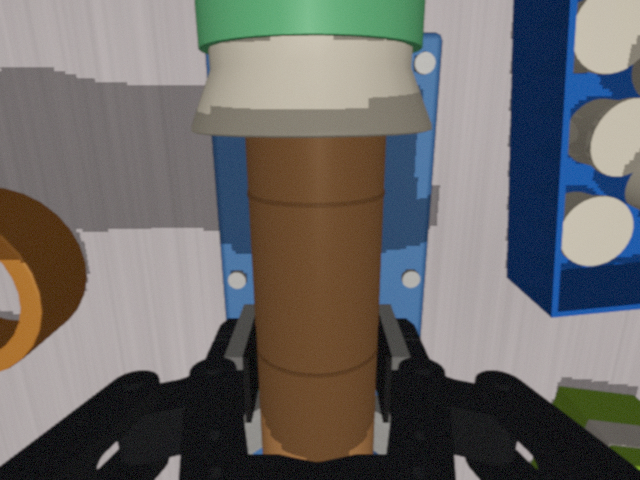

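View pics/scene5_c170_220.png

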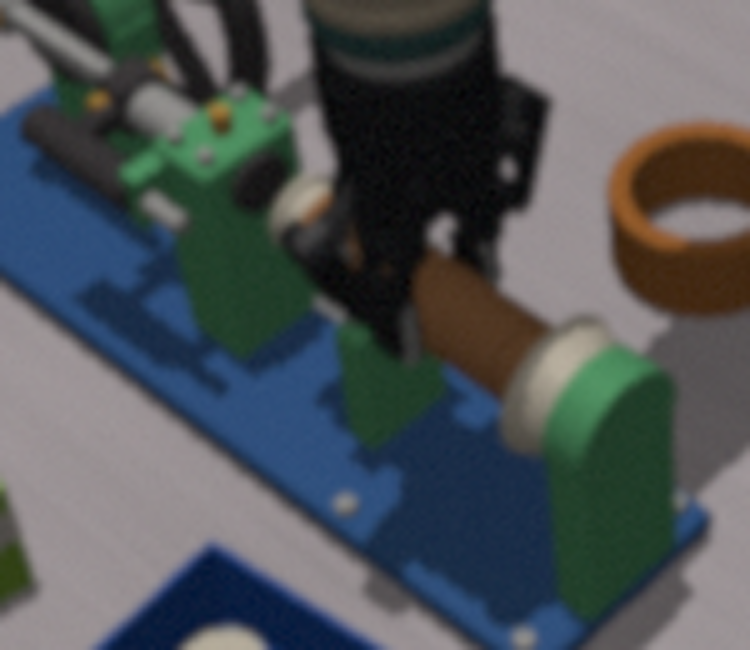

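Request:
{"op": "servo_tool", "data": {
  "increments": [
    {"dx": -0.1,"dy": 0.05,"dz": -0.1,"ax": 0,"ay": 0,"az": 0,"claw": 0.6},
    {"dx": -0.1,"dy": 0.1,"dz": -0.15,"ax": 0,"ay": 0,"az": 0,"claw": 0.6},
    {"dx": -0.1,"dy": 0.2,"dz": -0.15,"ax": 0,"ay": 0,"az": 0,"claw": 0.6},
    {"dx": -0.1,"dy": 0.3,"dz": -0.15,"ax": 0,"ay": 0,"az": 0,"claw": 0.6},
    {"dx": -0.1,"dy": 0.3,"dz": -0.15,"ax": 0,"ay": 0,"az": 0,"claw": 0.6}
  ]
}}

```text
clock: 6.23
eef_pos: [623.1, 38.3, 109.3]
tool_rot: [-1.571, 0.0, -1.581]
force: [1.0, -0.2, -1.9]
width: 38.4
```

Request:
{"op": "servo_tool", "data": {
  "increments": [
    {"dx": 0,"dy": 0.1,"dz": 0,"ax": 0,"ay": 0,"az": 0,"claw": 0.6},
    {"dx": 0,"dy": 0.2,"dz": 0,"ax": 0,"ay": 0,"az": 0,"claw": 0.6},
    {"dx": 0,"dy": 0.3,"dz": 0,"ax": 0,"ay": 0,"az": 0,"claw": 0.6},
    {"dx": 0,"dy": 0.3,"dz": 0,"ax": 0,"ay": 0,"az": 0,"claw": 0.6}
  ]
}}

```text
clock: 6.57
eef_pos: [623.1, 41.3, 109.4]
tool_rot: [-1.571, 0.0, -1.58]
force: [0.4, -0.1, -0.9]
width: 38.4
```

Request:
{"op": "servo_tool", "data": {
  "increments": [
    {"dx": 0,"dy": 0.05,"dz": 0,"ax": 0,"ay": 0,"az": 0,"claw": 0.6},
    {"dx": 0,"dy": 0.1,"dz": 0,"ax": 0,"ay": 0,"az": 0,"claw": 0.6},
    {"dx": 0,"dy": 0.15,"dz": 0,"ax": 0,"ay": 0,"az": 0,"claw": 0.6},
    {"dx": 0,"dy": 0.2,"dz": 0,"ax": 0,"ay": 0,"az": 0,"claw": 0.6}
  ]
}}

```text
clock: 6.9
eef_pos: [623.1, 42.9, 109.4]
tool_rot: [-1.571, 0.0, -1.581]
force: [-0.3, 0.4, -1.7]
width: 38.4
```

Request:
{"op": "servo_tool", "data": {
  "increments": [
    {"dx": 0,"dy": 0.05,"dz": 0,"ax": 0,"ay": 0,"az": 0,"claw": 0.6},
    {"dx": 0,"dy": 0.1,"dz": 0,"ax": 0,"ay": 0,"az": 0,"claw": 0.6},
    {"dx": 0,"dy": 0.15,"dz": 0,"ax": 0,"ay": 0,"az": 0,"claw": 0.6},
    {"dx": 0,"dy": 0.15,"dz": 0,"ax": 0,"ay": 0,"az": 0,"claw": 0.6}
  ]
}}

```text
clock: 7.23
eef_pos: [623.0, 44.6, 109.3]
tool_rot: [-1.571, 0.0, -1.581]
force: [0.5, -0.5, -0.9]
width: 38.3
```

Request:
{"op": "servo_tool", "data": {
  "increments": [
    {"dx": 0,"dy": 0.05,"dz": 0,"ax": 0,"ay": 0,"az": 0,"claw": 0.6},
    {"dx": 0,"dy": 0.1,"dz": 0,"ax": 0,"ay": 0,"az": 0,"claw": 0.6},
    {"dx": 0,"dy": 0.1,"dz": 0,"ax": 0,"ay": 0,"az": 0,"claw": 0.6}
  ]
}}

```text
clock: 7.48
eef_pos: [623.0, 44.8, 109.3]
tool_rot: [-1.571, -0.001, -1.581]
force: [0.9, -1.7, -0.7]
width: 38.5
```

Request:
{"op": "servo_tool", "data": {
  "increments": [
    {"dx": 0,"dy": 0.05,"dz": 0,"ax": 0,"ay": 0,"az": 0,"claw": 0.6},
    {"dx": 0,"dy": 0.1,"dz": 0,"ax": 0,"ay": 0,"az": 0,"claw": 0.6},
    {"dx": 0,"dy": 0.1,"dz": 0,"ax": 0,"ay": 0,"az": 0,"claw": 0.6}
  ]
}}

```text
clock: 7.73
eef_pos: [623.0, 44.8, 109.3]
tool_rot: [-1.571, -0.002, -1.582]
force: [-1.3, -4.8, -1.2]
width: 38.5
```

Request:
{"op": "servo_tool", "data": {
  "increments": [
    {"dx": 0,"dy": 0,"dz": -0.05,"ax": 0,"ay": 0,"az": 0,"claw": 0.6},
    {"dx": 0,"dy": 0,"dz": -0.1,"ax": 0,"ay": 0,"az": 0,"claw": 0.6},
    {"dx": 0,"dy": 0,"dz": -0.1,"ax": 0,"ay": 0,"az": 0,"claw": 0.6}
  ]
}}

```text
clock: 7.98
eef_pos: [623.1, 44.8, 108.9]
tool_rot: [-1.571, -0.002, -1.582]
force: [-0.2, -5.2, 2.8]
width: 38.4
```

Request:
{"op": "servo_tool", "data": {
  "increments": [
    {"dx": 0,"dy": 0.05,"dz": 0,"ax": 0,"ay": 0,"az": 0,"claw": 0.6},
    {"dx": 0,"dy": 0.1,"dz": 0,"ax": 0,"ay": 0,"az": 0,"claw": 0.6},
    {"dx": 0,"dy": 0.1,"dz": 0,"ax": 0,"ay": 0,"az": 0,"claw": 0.6}
  ]
}}

```text
clock: 8.23
eef_pos: [623.1, 44.8, 108.9]
tool_rot: [-1.571, -0.003, -1.582]
force: [-1.7, -6.7, 1.9]
width: 38.3
```

```bash
python3 - <<'E'
from h import *
snap('wrist','wrist6')
s=read_state();print(s['eef_pos'],s['tool_rot'],s['force'],s['torque'],s['width'],s['clock'])
E
```

```text
[623.0691438   44.83123845 108.86300871] [-1.57073109 -0.00278809 -1.58214576] [-0.31667315 -6.56611507  1.72278296] [-1.35684779  0.28062648  0.19581721] 38.56134899175548 8.2833
```

View pics/wrist6.png

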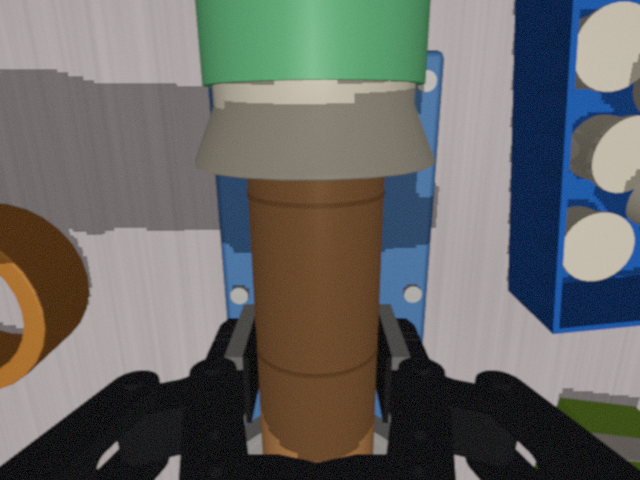

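```bash
python3 - <<'E'
from h import *
W4=load('wrist4');W=load('wrist6');W5=load('wrist5')
f=atz(W4,316,103,130+14)  # foot edge
print('foot wrt cam',f-(-W4['R'].T@W4['t']))
for z in (144,148): 
  f=atz(W4,316,102.5,z)-(-W4['R'].T@W4['t'])
  print(z,'foot now',f+(-W['R'].T@W['t']))
for v in (173,176): print('mouth rim',v,atz(W,314,v,152.5))
print('mouth rim5',atz(W5,311,135,152.5))
E
```

```text
foot wrt cam [  -0.43269057    1.1172893  -111.36434773]
144 foot now [625.63120524 124.02192662 140.00014443]
148 foot now [625.64670311 123.97758501 144.00014443]
mouth rim 173 [625.23934276 108.21498311 152.5       ]
mouth rim 176 [625.22981855 107.52606105 152.5       ]
mouth rim5 [625.46546188 107.51303633 152.5       ]
```

Request:
{"op": "servo_tool", "data": {
  "increments": [
    {"dx": 0,"dy": 0.1,"dz": 0,"ax": 0,"ay": 0,"az": 0,"claw": 0.6},
    {"dx": 0,"dy": 0.2,"dz": 0,"ax": 0,"ay": 0,"az": 0,"claw": 0.6},
    {"dx": 0,"dy": 0.2,"dz": 0,"ax": 0,"ay": 0,"az": 0,"claw": 0.6}
  ]
}}

```text
clock: 8.53
eef_pos: [623.1, 44.8, 108.9]
tool_rot: [-1.571, -0.005, -1.583]
force: [-1.8, -10.0, 2.6]
width: 38.0
```

Request:
{"op": "servo_tool", "data": {
  "increments": [
    {"dx": 0,"dy": -0.2,"dz": 0,"ax": 0,"ay": 0,"az": 0,"claw": 0.04},
    {"dx": 0,"dy": -0.4,"dz": 0,"ax": 0,"ay": 0,"az": 0,"claw": 0.0},
    {"dx": 0,"dy": -0.5,"dz": 0,"ax": 0,"ay": 0,"az": 0,"claw": -0.2},
    {"dx": 0,"dy": -0.5,"dz": 0,"ax": 0,"ay": 0,"az": 0,"claw": -0.4},
    {"dx": 0,"dy": -0.5,"dz": 0,"ax": 0,"ay": 0,"az": 0,"claw": -0.5},
    {"dx": 0,"dy": -0.5,"dz": 0,"ax": 0,"ay": 0,"az": 0,"claw": -0.5}
  ]
}}

```text
clock: 9.03
eef_pos: [623.1, 45.2, 108.4]
tool_rot: [-1.571, 0.001, -1.58]
force: [0.3, -0.0, 0.9]
width: 63.9
```

```bash
python3 - <<'E'
from h import *
snap('wrist','wrist7')
s=read_state();print(s['eef_pos'],s['tool_rot'],s['force'],s['torque'],s['width'],s['clock'])
E
```

```text
[623.05061756  44.99480888 108.3404146 ] [-1.57077739e+00  5.77411682e-04 -1.58024721e+00] [0.8739983  0.83217575 0.17972381] [ 0.04467049  0.02076241 -0.0580074 ] 64.07878592922985 9.0833
```

View pics/wrist7.png

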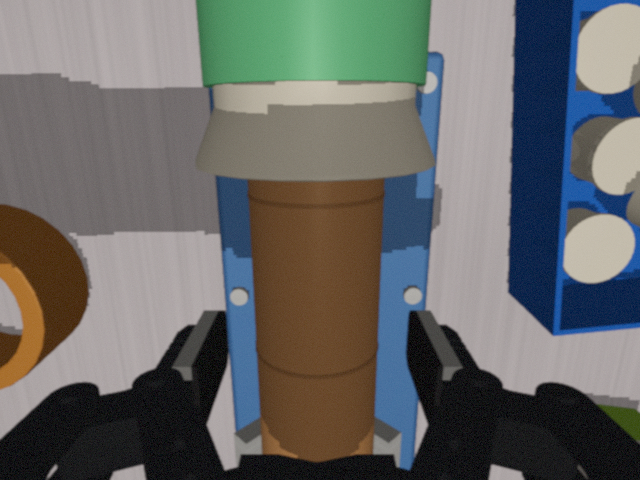

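Request:
{"op": "servo_tool", "data": {
  "increments": [
    {"dx": 0,"dy": 0,"dz": 3,"ax": 0,"ay": 0,"az": 0,"claw": -0.5},
    {"dx": 0,"dy": 0,"dz": 7,"ax": 0,"ay": 0,"az": 0,"claw": -0.5},
    {"dx": -1,"dy": -2,"dz": 11,"ax": 0,"ay": 0,"az": 0.12,"claw": -0.5},
    {"dx": -3,"dy": -5,"dz": 14,"ax": 0,"ay": 0,"az": 0.24,"claw": -0.5},
    {"dx": -5,"dy": -8,"dz": 16,"ax": 0,"ay": 0,"az": 0.36,"claw": -0.5},
    {"dx": -7,"dy": -11,"dz": 18,"ax": 0,"ay": 0,"az": 0.48,"claw": -0.5},
    {"dx": -8,"dy": -14.5,"dz": 19,"ax": 0,"ay": 0,"az": 0.6,"claw": -0.5},
    {"dx": -9,"dy": -18,"dz": 19,"ax": 0,"ay": 0,"az": 0.72,"claw": -0.5}
  ]
}}

```text
clock: 9.75
eef_pos: [533.5, -136.4, 301.7]
tool_rot: [-1.567, -0.004, -0.853]
force: [1.7, -0.9, -0.4]
width: 64.5
```

Request:
{"op": "servo_tool", "data": {
  "increments": [
    {"dx": -1,"dy": -3,"dz": 0,"ax": 0,"ay": 0,"az": 0.12,"claw": -0.5},
    {"dx": -2,"dy": -6,"dz": 0,"ax": 0,"ay": 0,"az": 0.24,"claw": -0.5},
    {"dx": -3,"dy": -9,"dz": 0,"ax": 0,"ay": 0,"az": 0.36,"claw": -0.5},
    {"dx": -3.8,"dy": -11,"dz": 0,"ax": 0,"ay": 0,"az": 0.48,"claw": -0.5},
    {"dx": -3.8,"dy": -12.1,"dz": 0,"ax": 0,"ay": 0,"az": 0.6,"claw": -0.5},
    {"dx": -3.8,"dy": -12.1,"dz": 0,"ax": 0,"ay": 0,"az": 0.72,"claw": -0.5},
    {"dx": -3.8,"dy": -12.1,"dz": 0,"ax": 0,"ay": 0,"az": 0.85,"claw": -0.5},
    {"dx": -3.8,"dy": -12.1,"dz": 0,"ax": 0,"ay": 0,"az": 0.85,"claw": -0.5}
  ]
}}

```text
clock: 10.42
eef_pos: [494.9, -256.8, 298.3]
tool_rot: [-1.57, -0.0, -0.008]
force: [0.5, -0.3, 0.6]
width: 63.8
```

```bash
python3 - <<'E'
from h import *
for n in ['wrist','side','scene']: snap(n,n+'8')
s=read_state();print(s['eef_pos'],s['tool_rot'],s['force'],s['width'],s['clock'],s['qpos'].round(2))
crop('scene8',170,220,150,130,5)
crop('side8',330,180,150,120,5)
E
```

```text
[ 495.04838282 -256.42846059  298.36286277] [-1.57065175e+00  3.62004331e-05 -1.37194063e-02] [-0.16303507  0.39179204  0.29374177] 63.936271142415904 10.5667 [ 0.65  0.44 -0.33  1.68  0.16  1.05  1.83]
```

View pics/wrist8.png

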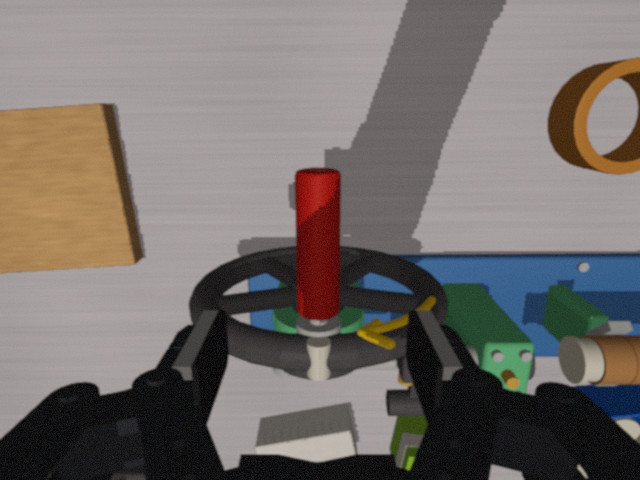

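View pics/scene8.png

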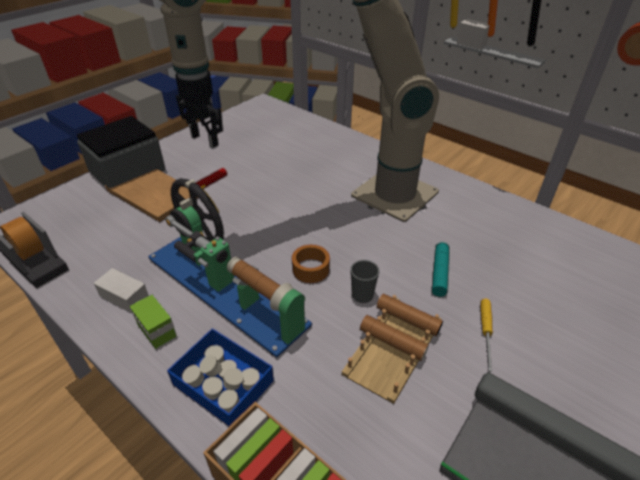

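View pics/side8.png

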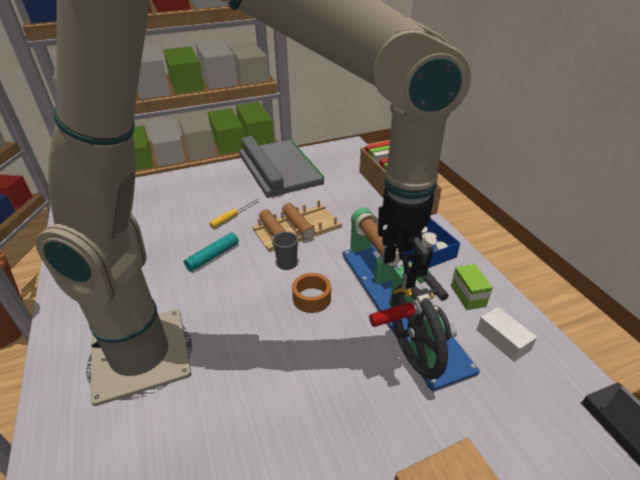

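```bash
python3 - <<'E'
from h import *
W=load('wrist8');D=load('side8');S=load('scene8')
print(-W['R'].T@W['t'])
print('tip',atz(W,318.5,171,212),'base',atz(W,318.2,316,212),atz(W,318.5,240,200))
print('bolt',atz(W,584,268,12))
print('plate left edge',atz(W,250,262,10))
crop('side8',360,280,100,100,7)
crop('scene8',150,155,100,90,7)
E
```

```text
[ 420.2622871  -255.42945223  440.98035003]
tip [ 452.48359004 -254.54070677  212.        ] base [ 537.79581829 -255.36138572  212.        ] [ 494.52290063 -254.79847663  200.        ]
bolt [586.31935012  28.96011806  12.        ]
plate left edge [ 576.96917976 -327.56758004   10.        ]
```

View pics/side8_c360_280.png

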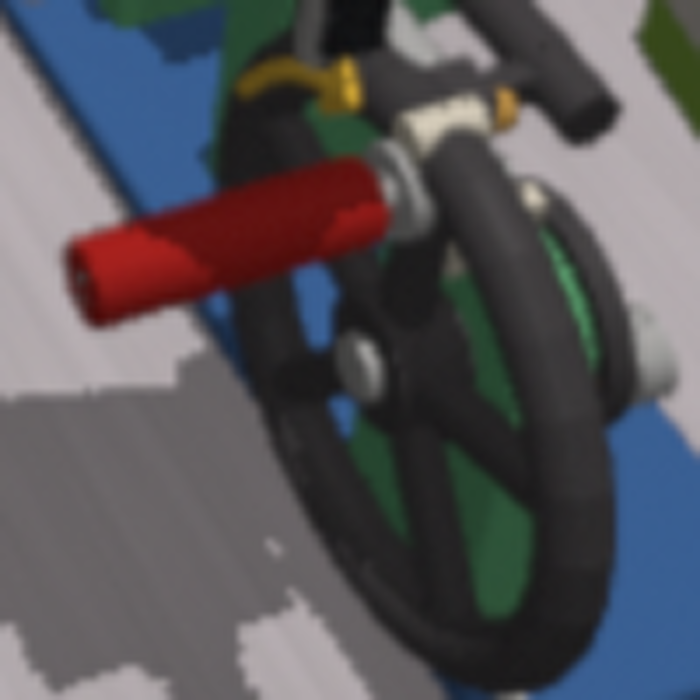

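View pics/scene8_c150_155.png

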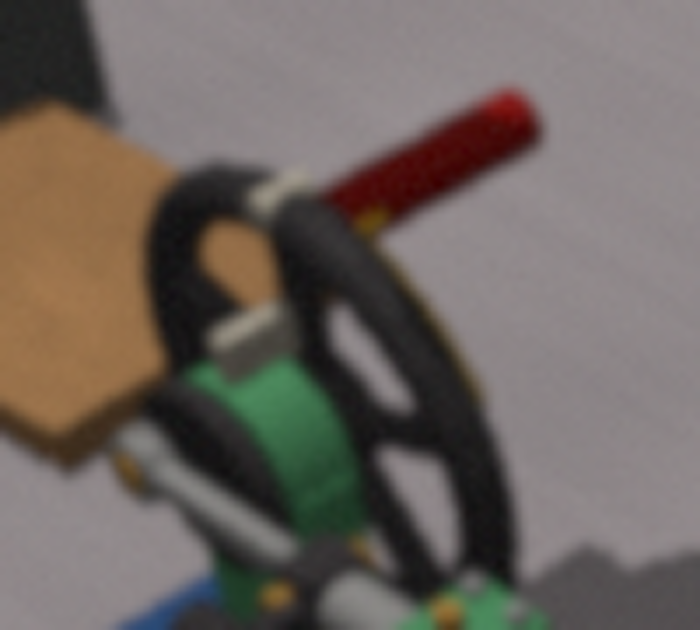

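Request:
{"op": "servo_tool", "data": {
  "increments": [
    {"dx": -0.2,"dy": 0,"dz": -3,"ax": 0,"ay": 0,"az": 0,"claw": -0.1},
    {"dx": -0.5,"dy": 0,"dz": -6,"ax": 0,"ay": 0,"az": 0,"claw": -0.1},
    {"dx": -0.5,"dy": 0,"dz": -8,"ax": 0,"ay": 0,"az": 0,"claw": 0},
    {"dx": -0.5,"dy": 0,"dz": -9,"ax": 0,"ay": 0,"az": 0,"claw": 0},
    {"dx": -0.5,"dy": 0,"dz": -10,"ax": 0,"ay": 0,"az": 0,"claw": 0},
    {"dx": -0.5,"dy": 0,"dz": -11,"ax": 0,"ay": 0,"az": 0,"claw": 0},
    {"dx": -0.5,"dy": 0,"dz": -11.6,"ax": 0,"ay": 0,"az": 0,"claw": 0},
    {"dx": -0.5,"dy": 0,"dz": -11.6,"ax": 0,"ay": 0,"az": 0,"claw": 0}
  ]
}}

```text
clock: 11.23
eef_pos: [489.9, -256.4, 181.6]
tool_rot: [-1.57, 0.001, -0.011]
force: [0.4, 0.6, -0.7]
width: 42.6
```

```bash
python3 - <<'E'
from h import *
for n in ['wrist','side']: snap(n,n+'9')
s=read_state();print(s['eef_pos'],s['tool_rot'],s['force'],s['width'],s['clock'],s['qpos'].round(2))
crop('side9',350,250,120,100,6)
E
```

```text
[ 490.54242772 -256.72595273  182.8073833 ] [-1.57117044e+00 -8.22937906e-04 -1.09521666e-02] [ 0.157408   -0.01243007  0.74295628] 42.755535129865336 11.3333 [ 0.63  0.56 -0.3   1.84  0.23  0.77  1.77]
```

View pics/wrist9.png

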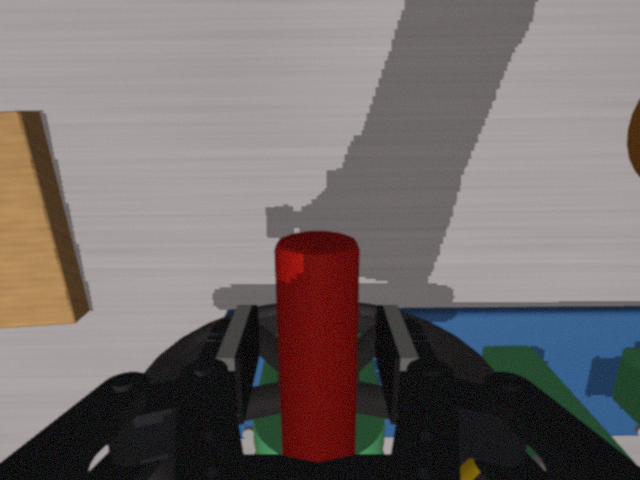

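View pics/side9_c350_250.png

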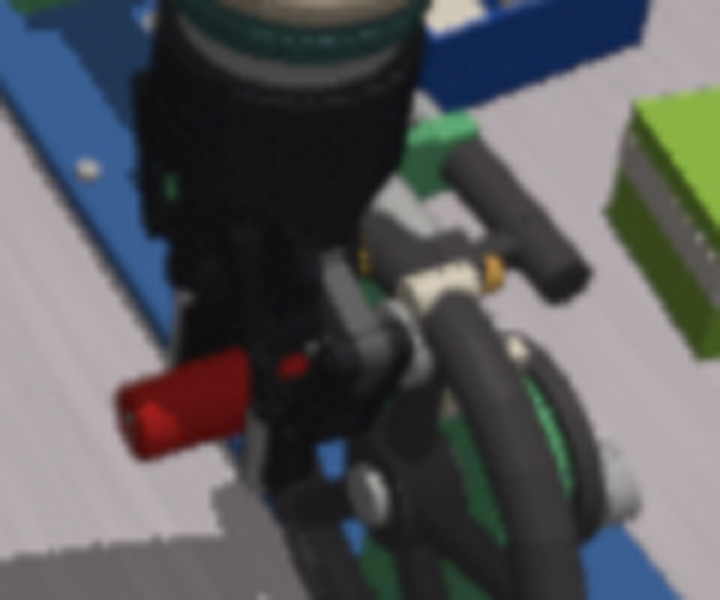

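Request:
{"op": "servo_tool", "data": {
  "increments": [
    {"dx": -0.6,"dy": 0,"dz": 0,"ax": 0,"ay": 0,"az": 0,"claw": 0.3},
    {"dx": -0.6,"dy": 0,"dz": 0,"ax": 0,"ay": 0,"az": 0,"claw": 0.36},
    {"dx": -0.6,"dy": 0,"dz": 0,"ax": 0,"ay": 0,"az": 0,"claw": 0.4},
    {"dx": -0.6,"dy": 0,"dz": 0,"ax": 0,"ay": 0,"az": 0,"claw": 0.4},
    {"dx": -0.6,"dy": 0,"dz": 0,"ax": 0,"ay": 0,"az": 0,"claw": 0.4}
  ]
}}

```text
clock: 11.75
eef_pos: [483.2, -256.6, 182.8]
tool_rot: [-1.571, 0.001, -0.011]
force: [-4.0, 0.4, 7.1]
width: 25.9
```

Request:
{"op": "servo_tool", "data": {
  "increments": [
    {"dx": 0,"dy": 0,"dz": 0,"ax": 0,"ay": 0,"az": 0,"claw": 0.42},
    {"dx": 0,"dy": 0,"dz": 0,"ax": 0,"ay": 0,"az": 0,"claw": 0.42},
    {"dx": 0,"dy": 0,"dz": 0,"ax": 0,"ay": 0,"az": 0,"claw": 0.42}
  ]
}}

```text
clock: 12.0
eef_pos: [483.2, -256.6, 182.9]
tool_rot: [-1.571, 0.002, -0.011]
force: [-4.7, 1.1, 7.6]
width: 25.2
```

Request:
{"op": "servo_tool", "data": {
  "increments": [
    {"dx": 0,"dy": 0,"dz": 0.2,"ax": 0,"ay": 0,"az": 0,"claw": 0.42},
    {"dx": 0,"dy": 0,"dz": 0.5,"ax": 0,"ay": 0,"az": 0,"claw": 0.42},
    {"dx": 0,"dy": 0,"dz": 0.5,"ax": 0,"ay": 0,"az": 0,"claw": 0.42}
  ]
}}

```text
clock: 12.25
eef_pos: [482.8, -256.5, 184.7]
tool_rot: [-1.569, 0.003, -0.011]
force: [2.0, -1.0, -20.7]
width: 25.0
```

Request:
{"op": "servo_tool", "data": {
  "increments": [
    {"dx": 0,"dy": 0,"dz": 0.2,"ax": 0,"ay": 0,"az": 0,"claw": 0.42},
    {"dx": 0,"dy": 0,"dz": 0.3,"ax": 0,"ay": 0,"az": 0,"claw": 0.42},
    {"dx": 0,"dy": 0,"dz": 0.3,"ax": 0,"ay": 0,"az": 0,"claw": 0.42}
  ]
}}

```text
clock: 12.5
eef_pos: [482.6, -256.5, 187.2]
tool_rot: [-1.569, 0.004, -0.011]
force: [3.9, -2.4, -26.2]
width: 25.5
```

Request:
{"op": "servo_tool", "data": {
  "increments": [
    {"dx": 0,"dy": 0,"dz": 0,"ax": 0,"ay": 0,"az": 0,"claw": 0.3},
    {"dx": 0,"dy": 0,"dz": -0.3,"ax": 0,"ay": 0,"az": 0,"claw": 0.3},
    {"dx": 0,"dy": 0,"dz": -0.6,"ax": 0,"ay": 0,"az": 0,"claw": 0.3},
    {"dx": 0,"dy": 0,"dz": -0.7,"ax": 0,"ay": 0,"az": 0,"claw": 0.3},
    {"dx": 0,"dy": 0,"dz": -0.7,"ax": 0,"ay": 0,"az": 0,"claw": 0.4},
    {"dx": 0,"dy": 0,"dz": -0.7,"ax": 0,"ay": 0,"az": 0,"claw": 0.42},
    {"dx": 0,"dy": 0,"dz": -0.7,"ax": 0,"ay": 0,"az": 0,"claw": 0.42}
  ]
}}

```text
clock: 13.08
eef_pos: [484.6, -256.6, 184.0]
tool_rot: [-1.571, -0.001, -0.011]
force: [0.2, 0.8, 1.9]
width: 25.3
```

```bash
python3 - <<'E'
import numpy as np
for a0 in range(0,360,40):
    r=lambda a:np.array([-7.5*np.sin(np.radians(a)),-7.5*(1-np.cos(np.radians(a)))])
    print(a0,[tuple((r(a0+5*k)-r(a0)).round(2).tolist()) for k in range(1,9)])
E
```

```text
0 [(-0.65, -0.03), (-1.3, -0.11), (-1.94, -0.26), (-2.57, -0.45), (-3.17, -0.7), (-3.75, -1.0), (-4.3, -1.36), (-4.82, -1.75)]
40 [(-0.48, -0.44), (-0.92, -0.92), (-1.32, -1.44), (-1.67, -2.0), (-1.98, -2.58), (-2.23, -3.18), (-2.42, -3.8), (-2.57, -4.44)]
80 [(-0.09, -0.65), (-0.11, -1.3), (-0.09, -1.96), (0.0, -2.6), (0.14, -3.24), (0.34, -3.87), (0.59, -4.47), (0.89, -5.05)]
120 [(0.35, -0.55), (0.75, -1.07), (1.19, -1.55), (1.67, -2.0), (2.19, -2.39), (2.75, -2.75), (3.33, -3.05), (3.93, -3.3)]
160 [(0.62, -0.2), (1.26, -0.34), (1.91, -0.42), (2.57, -0.45), (3.22, -0.42), (3.87, -0.34), (4.51, -0.2), (5.13, 0.0)]
200 [(0.6, 0.25), (1.18, 0.55), (1.74, 0.9), (2.26, 1.3), (2.74, 1.74), (3.18, 2.23), (3.58, 2.75), (3.93, 3.3)]
240 [(0.3, 0.58), (0.55, 1.18), (0.75, 1.81), (0.89, 2.45), (0.98, 3.1), (1.0, 3.75), (0.98, 4.4), (0.89, 5.05)]
280 [(-0.14, 0.64), (-0.34, 1.26), (-0.59, 1.87), (-0.89, 2.45), (-1.24, 3.0), (-1.64, 3.52), (-2.08, 4.0), (-2.57, 4.44)]
320 [(-0.52, 0.4), (-1.07, 0.75), (-1.65, 1.05), (-2.26, 1.3), (-2.88, 1.5), (-3.52, 1.64), (-4.17, 1.73), (-4.82, 1.75)]
```

Request:
{"op": "servo_tool", "data": {
  "increments": [
    {"dx": 0,"dy": -0.65,"dz": -0.03,"ax": 0,"ay": 0,"az": 0,"claw": 0.42},
    {"dx": 0,"dy": -1.3,"dz": -0.11,"ax": 0,"ay": 0,"az": 0,"claw": 0.42},
    {"dx": 0,"dy": -1.94,"dz": -0.26,"ax": 0,"ay": 0,"az": 0,"claw": 0.42},
    {"dx": 0,"dy": -2.57,"dz": -0.45,"ax": 0,"ay": 0,"az": 0,"claw": 0.42},
    {"dx": 0,"dy": -3.17,"dz": -0.7,"ax": 0,"ay": 0,"az": 0,"claw": 0.42},
    {"dx": 0,"dy": -3.75,"dz": -1.0,"ax": 0,"ay": 0,"az": 0,"claw": 0.42},
    {"dx": 0,"dy": -4.3,"dz": -1.36,"ax": 0,"ay": 0,"az": 0,"claw": 0.42},
    {"dx": 0,"dy": -4.82,"dz": -1.75,"ax": 0,"ay": 0,"az": 0,"claw": 0.42}
  ]
}}

```text
clock: 13.75
eef_pos: [484.5, -305.5, 165.6]
tool_rot: [-1.571, -0.001, -0.011]
force: [1.7, 2.6, 3.6]
width: 25.4
```

```bash
python3 - <<'E'
from h import *
for n in ['side']: snap(n,n+'10')
s=read_state();print(s['eef_pos'],s['tool_rot'],s['force'],s['width'],s['clock'])
crop('side10',340,240,140,130,5)
E
```

```text
[ 484.44925821 -306.59705816  164.61217505] [-1.57133685e+00 -1.08697017e-03 -1.20357251e-02] [3.70372327 0.13862519 1.41076526] 25.396383007259722 13.8
```

View pics/side10_c340_240.png

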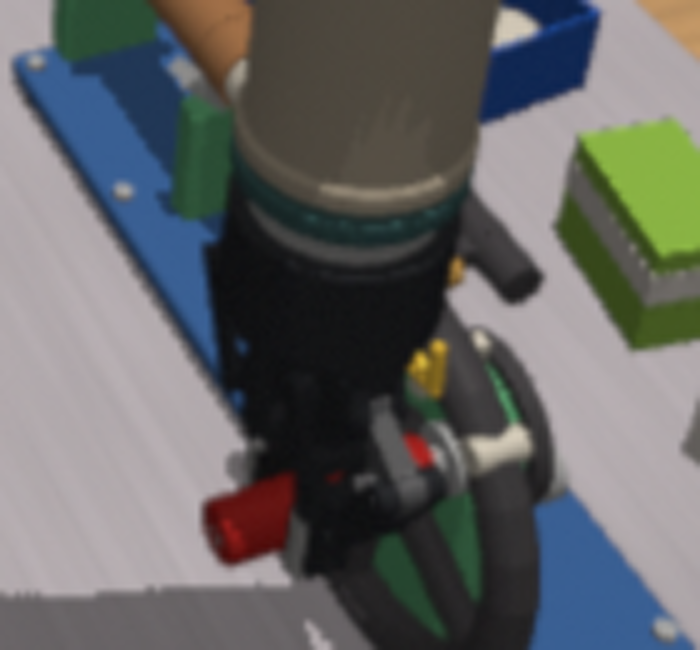

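Turning well at about 40°. I'm continuing along the circle.

Request:
{"op": "servo_tool", "data": {
  "increments": [
    {"dx": 0,"dy": -0.48,"dz": -0.44,"ax": 0,"ay": 0,"az": 0,"claw": 0.42},
    {"dx": 0,"dy": -0.92,"dz": -0.92,"ax": 0,"ay": 0,"az": 0,"claw": 0.42},
    {"dx": 0,"dy": -1.32,"dz": -1.44,"ax": 0,"ay": 0,"az": 0,"claw": 0.42},
    {"dx": 0,"dy": -1.67,"dz": -2.0,"ax": 0,"ay": 0,"az": 0,"claw": 0.42},
    {"dx": 0,"dy": -1.98,"dz": -2.58,"ax": 0,"ay": 0,"az": 0,"claw": 0.42},
    {"dx": 0,"dy": -2.23,"dz": -3.18,"ax": 0,"ay": 0,"az": 0,"claw": 0.42},
    {"dx": 0,"dy": -2.42,"dz": -3.8,"ax": 0,"ay": 0,"az": 0,"claw": 0.42},
    {"dx": 0,"dy": -2.57,"dz": -4.44,"ax": 0,"ay": 0,"az": 0,"claw": 0.42}
  ]
}}

```text
clock: 14.47
eef_pos: [484.4, -330.3, 121.3]
tool_rot: [-1.57, -0.0, -0.01]
force: [0.9, 3.5, 6.8]
width: 25.4
```

```bash
python3 - <<'E'
from h import *
for n in ['side','wrist']: snap(n,n+'11')
s=read_state();print(s['eef_pos'],s['tool_rot'],s['force'],s['width'],s['clock'],s['qpos'].round(2))
crop('side11',340,240,140,130,5)
E
```

```text
[ 484.41233897 -330.40735403  120.38416279] [-1.57018814e+00 -2.75649796e-04 -1.04398695e-02] [2.72421016 1.73784488 0.99944709] 25.195435615647543 14.5667 [ 0.72  0.69 -0.27  1.8   0.27  0.69  1.86]
```

View pics/side11_c340_240.png

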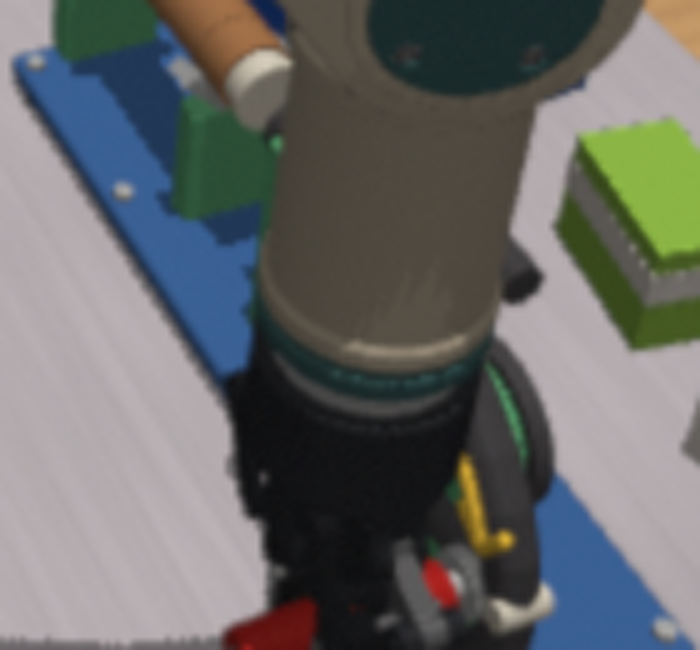

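View pics/wrist11.png

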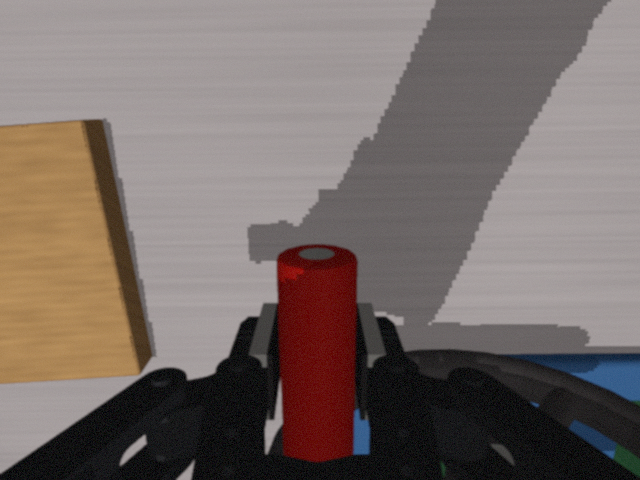

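Request:
{"op": "servo_tool", "data": {
  "increments": [
    {"dx": 0,"dy": -0.09,"dz": -0.65,"ax": 0,"ay": 0,"az": 0,"claw": 0.42},
    {"dx": 0,"dy": -0.11,"dz": -1.3,"ax": 0,"ay": 0,"az": 0,"claw": 0.42},
    {"dx": 0,"dy": -0.09,"dz": -1.96,"ax": 0,"ay": 0,"az": 0,"claw": 0.42},
    {"dx": 0,"dy": 0,"dz": -2.6,"ax": 0,"ay": 0,"az": 0,"claw": 0.42},
    {"dx": 0,"dy": 0.14,"dz": -3.24,"ax": 0,"ay": 0,"az": 0,"claw": 0.42},
    {"dx": 0,"dy": 0.34,"dz": -3.87,"ax": 0,"ay": 0,"az": 0,"claw": 0.42},
    {"dx": 0,"dy": 0.59,"dz": -4.47,"ax": 0,"ay": 0,"az": 0,"claw": 0.42},
    {"dx": 0,"dy": 0.89,"dz": -5.05,"ax": 0,"ay": 0,"az": 0,"claw": 0.42}
  ]
}}

```text
clock: 15.23
eef_pos: [484.5, -321.5, 71.8]
tool_rot: [-1.571, -0.001, -0.01]
force: [-0.5, 3.7, 12.6]
width: 24.9
```

```bash
python3 - <<'E'
from h import *
for n in ['side','wrist']: snap(n,n+'12')
s=read_state();print(s['eef_pos'],s['tool_rot'],s['force'],s['width'],s['clock'],s['qpos'].round(2))
E
```

```text
[ 484.41169032 -320.8148862    70.77046621] [-1.57028217e+00 -1.89555912e-04 -9.58869651e-03] [1.06871577 2.73432613 4.41429919] 25.2894064299691 15.3333 [ 0.69  0.76 -0.24  1.84  0.3   0.58  1.82]
```

View pics/side12.png

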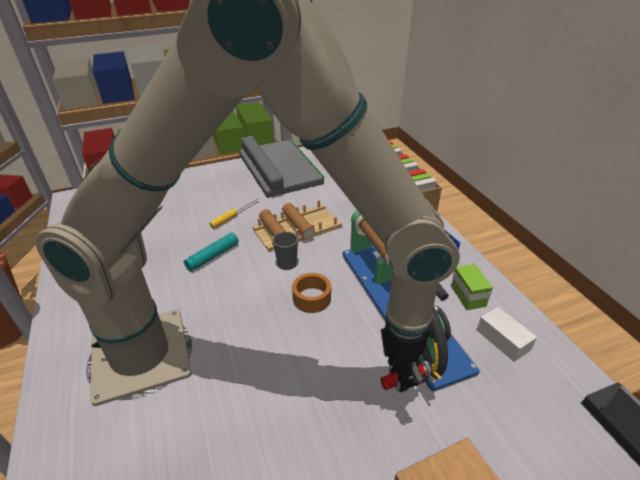

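View pics/wrist12.png

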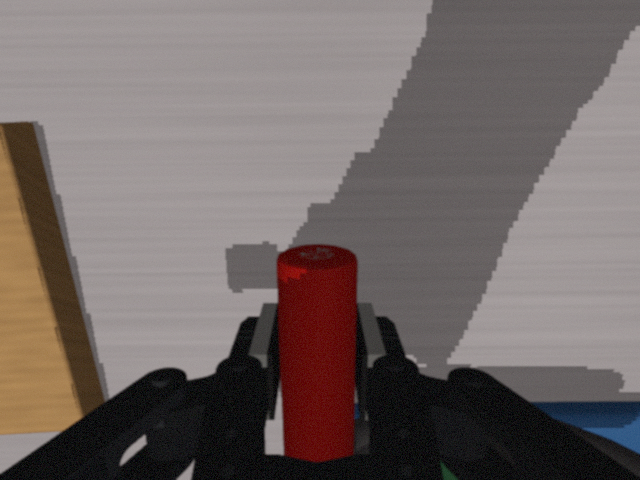

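Request:
{"op": "servo_tool", "data": {
  "increments": [
    {"dx": 0,"dy": 0.35,"dz": -0.55,"ax": 0,"ay": 0,"az": 0,"claw": 0.42},
    {"dx": 0,"dy": 0.75,"dz": -1.07,"ax": 0,"ay": 0,"az": 0,"claw": 0.42},
    {"dx": 0,"dy": 1.19,"dz": -1.55,"ax": 0,"ay": 0,"az": 0,"claw": 0.42},
    {"dx": 0,"dy": 1.67,"dz": -2.0,"ax": 0,"ay": 0,"az": 0,"claw": 0.42},
    {"dx": 0,"dy": 2.19,"dz": -2.39,"ax": 0,"ay": 0,"az": 0,"claw": 0.42},
    {"dx": 0,"dy": 2.75,"dz": -2.75,"ax": 0,"ay": 0,"az": 0,"claw": 0.42},
    {"dx": 0,"dy": 3.33,"dz": -3.05,"ax": 0,"ay": 0,"az": 0,"claw": 0.42},
    {"dx": 0,"dy": 3.93,"dz": -3.3,"ax": 0,"ay": 0,"az": 0,"claw": 0.42}
  ]
}}

```text
clock: 16.0
eef_pos: [484.6, -286.0, 39.9]
tool_rot: [-1.576, -0.002, -0.013]
force: [-0.8, -4.2, 17.1]
width: 25.3
```

```bash
python3 - <<'E'
from h import *
for n in ['scene','wrist']: snap(n,n+'13')
s=read_state();print(s['eef_pos'],s['tool_rot'],s['force'],s['width'],s['clock'],s['qpos'].round(2))
crop('scene13',140,150,190,170,4)
E
```

```text
[ 484.55224129 -284.12563039   39.21452072] [-1.57405070e+00 -1.54561623e-03 -1.09498503e-02] [ 0.53331646 -0.68481819 10.49071376] 24.847703800133445 16.1 [ 0.61  0.79 -0.2   1.91  0.31  0.47  1.75]
```

View pics/scene13_c140_150.png

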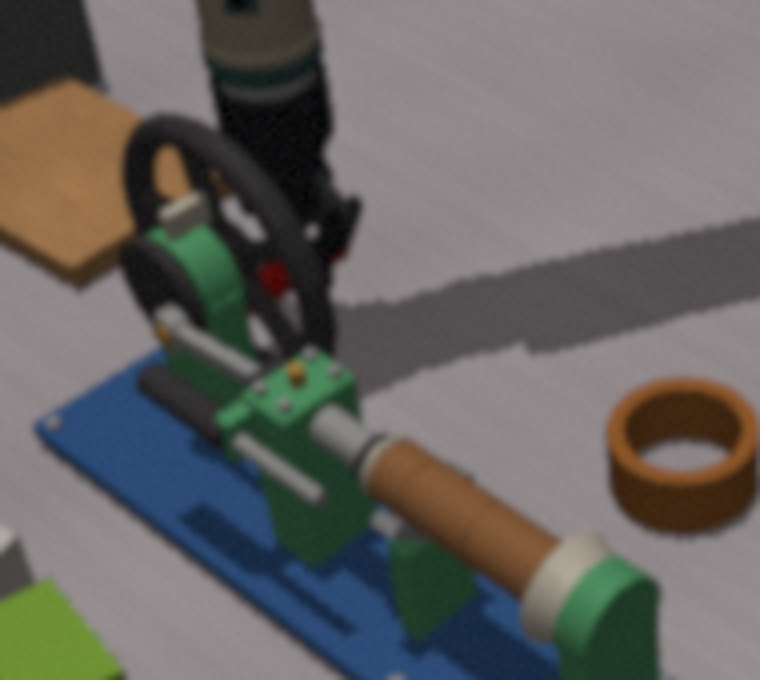

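View pics/wrist13.png

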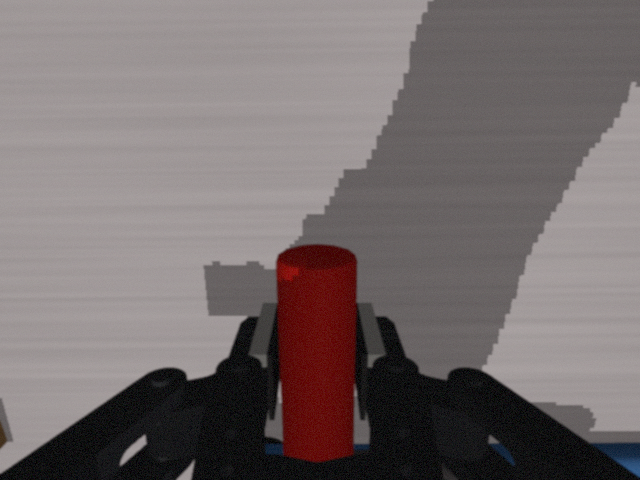

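Request:
{"op": "servo_tool", "data": {
  "increments": [
    {"dx": 0,"dy": 0.62,"dz": -0.2,"ax": 0,"ay": 0,"az": 0,"claw": 0.42},
    {"dx": 0,"dy": 1.26,"dz": -0.34,"ax": 0,"ay": 0,"az": 0,"claw": 0.42},
    {"dx": 0,"dy": 1.91,"dz": -0.42,"ax": 0,"ay": 0,"az": 0,"claw": 0.42},
    {"dx": 0,"dy": 2.57,"dz": -0.45,"ax": 0,"ay": 0,"az": 0,"claw": 0.42},
    {"dx": 0,"dy": 3.22,"dz": -0.42,"ax": 0,"ay": 0,"az": 0,"claw": 0.42},
    {"dx": 0,"dy": 3.87,"dz": -0.34,"ax": 0,"ay": 0,"az": 0,"claw": 0.42},
    {"dx": 0,"dy": 4.51,"dz": -0.2,"ax": 0,"ay": 0,"az": 0,"claw": 0.42},
    {"dx": 0,"dy": 5.13,"dz": 0,"ax": 0,"ay": 0,"az": 0,"claw": 0.42}
  ]
}}

```text
clock: 16.77
eef_pos: [484.7, -231.5, 38.2]
tool_rot: [-1.572, -0.001, -0.011]
force: [3.7, -2.0, 3.4]
width: 25.1
```

Request:
{"op": "servo_tool", "data": {
  "increments": [
    {"dx": 0,"dy": 0.6,"dz": 0.25,"ax": 0,"ay": 0,"az": 0,"claw": 0.42},
    {"dx": 0,"dy": 1.18,"dz": 0.55,"ax": 0,"ay": 0,"az": 0,"claw": 0.42},
    {"dx": 0,"dy": 1.74,"dz": 0.9,"ax": 0,"ay": 0,"az": 0,"claw": 0.42},
    {"dx": 0,"dy": 2.26,"dz": 1.3,"ax": 0,"ay": 0,"az": 0,"claw": 0.42},
    {"dx": 0,"dy": 2.74,"dz": 1.74,"ax": 0,"ay": 0,"az": 0,"claw": 0.42},
    {"dx": 0,"dy": 3.18,"dz": 2.23,"ax": 0,"ay": 0,"az": 0,"claw": 0.42},
    {"dx": 0,"dy": 3.58,"dz": 2.75,"ax": 0,"ay": 0,"az": 0,"claw": 0.42},
    {"dx": 0,"dy": 3.93,"dz": 3.3,"ax": 0,"ay": 0,"az": 0,"claw": 0.42}
  ]
}}

```text
clock: 17.43
eef_pos: [484.8, -191.1, 71.7]
tool_rot: [-1.571, -0.001, -0.01]
force: [4.8, -1.8, 2.6]
width: 25.3
```

```bash
python3 - <<'E'
from h import *
for n in ['scene','wrist']: snap(n,n+'14')
s=read_state();print(s['eef_pos'],s['tool_rot'],s['force'],s['width'],s['clock'],s['qpos'].round(2))
crop('scene14',140,150,190,170,4)
E
```

```text
[ 484.75752732 -190.68027598   72.48396387] [-1.57071373e+00 -1.56157607e-03 -9.76703259e-03] [3.52327173 0.26606428 9.07155907] 25.486620435530778 17.5333 [ 0.45  0.69 -0.19  2.    0.27  0.46  1.62]
```

View pics/scene14_c140_150.png

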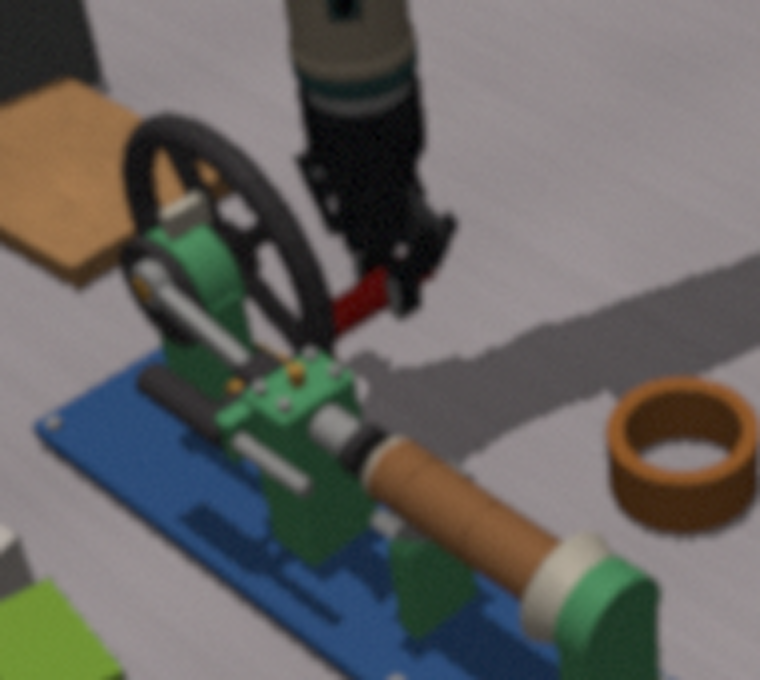

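View pics/wrist14.png

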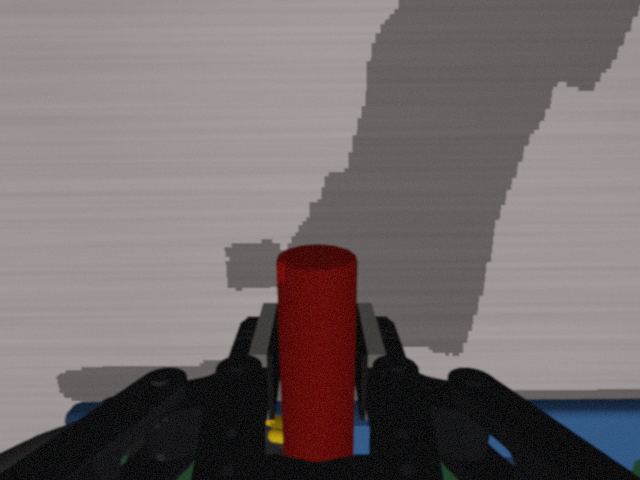

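Request:
{"op": "servo_tool", "data": {
  "increments": [
    {"dx": 0,"dy": 0.3,"dz": 0.58,"ax": 0,"ay": 0,"az": 0,"claw": 0.42},
    {"dx": 0,"dy": 0.55,"dz": 1.18,"ax": 0,"ay": 0,"az": 0,"claw": 0.42},
    {"dx": 0,"dy": 0.75,"dz": 1.81,"ax": 0,"ay": 0,"az": 0,"claw": 0.42},
    {"dx": 0,"dy": 0.89,"dz": 2.45,"ax": 0,"ay": 0,"az": 0,"claw": 0.42},
    {"dx": 0,"dy": 0.98,"dz": 3.1,"ax": 0,"ay": 0,"az": 0,"claw": 0.42},
    {"dx": 0,"dy": 1.0,"dz": 3.75,"ax": 0,"ay": 0,"az": 0,"claw": 0.42},
    {"dx": 0,"dy": 0.98,"dz": 4.4,"ax": 0,"ay": 0,"az": 0,"claw": 0.42},
    {"dx": 0,"dy": 0.89,"dz": 5.05,"ax": 0,"ay": 0,"az": 0,"claw": 0.42}
  ]
}}

```text
clock: 18.2
eef_pos: [484.7, -182.3, 122.0]
tool_rot: [-1.571, -0.001, -0.01]
force: [5.0, -2.2, -0.2]
width: 25.2
```

Request:
{"op": "servo_tool", "data": {
  "increments": [
    {"dx": 0,"dy": -0.14,"dz": 0.64,"ax": 0,"ay": 0,"az": 0,"claw": 0.42},
    {"dx": 0,"dy": -0.34,"dz": 1.26,"ax": 0,"ay": 0,"az": 0,"claw": 0.42},
    {"dx": 0,"dy": -0.59,"dz": 1.87,"ax": 0,"ay": 0,"az": 0,"claw": 0.42},
    {"dx": 0,"dy": -0.89,"dz": 2.45,"ax": 0,"ay": 0,"az": 0,"claw": 0.42},
    {"dx": 0,"dy": -1.24,"dz": 3.0,"ax": 0,"ay": 0,"az": 0,"claw": 0.42},
    {"dx": 0,"dy": -1.64,"dz": 3.52,"ax": 0,"ay": 0,"az": 0,"claw": 0.42},
    {"dx": 0,"dy": -2.08,"dz": 4.0,"ax": 0,"ay": 0,"az": 0,"claw": 0.42},
    {"dx": 0,"dy": -2.57,"dz": 4.44,"ax": 0,"ay": 0,"az": 0,"claw": 0.42}
  ]
}}

```text
clock: 18.87
eef_pos: [484.6, -207.4, 166.0]
tool_rot: [-1.569, -0.001, -0.01]
force: [6.4, 0.0, -4.1]
width: 25.1
```

```bash
python3 - <<'E'
from h import *
for n in ['wrist']: snap(n,n+'15')
s=read_state();print(s['eef_pos'],s['tool_rot'],s['force'],s['width'],s['clock'],s['qpos'].round(2))
E
```

```text
[ 484.66581289 -208.72250151  166.91147728] [-1.57061921e+00 -1.38448210e-03 -1.11700066e-02] [3.90695281 0.84023872 5.76989626] 25.375748033069 18.9167 [ 0.53  0.55 -0.26  1.92  0.21  0.69  1.71]
```

View pics/wrist15.png

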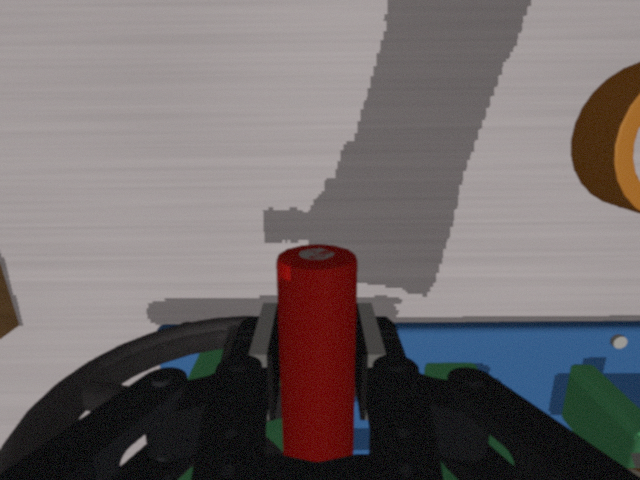

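Last 40°, then a few rows to settle.

Request:
{"op": "servo_tool", "data": {
  "increments": [
    {"dx": 0,"dy": -0.52,"dz": 0.4,"ax": 0,"ay": 0,"az": 0,"claw": 0.42},
    {"dx": 0,"dy": -1.07,"dz": 0.75,"ax": 0,"ay": 0,"az": 0,"claw": 0.42},
    {"dx": 0,"dy": -1.65,"dz": 1.05,"ax": 0,"ay": 0,"az": 0,"claw": 0.42},
    {"dx": 0,"dy": -2.26,"dz": 1.3,"ax": 0,"ay": 0,"az": 0,"claw": 0.42},
    {"dx": 0,"dy": -2.88,"dz": 1.5,"ax": 0,"ay": 0,"az": 0,"claw": 0.42},
    {"dx": 0,"dy": -3.52,"dz": 1.64,"ax": 0,"ay": 0,"az": 0,"claw": 0.42},
    {"dx": 0,"dy": -4.17,"dz": 1.73,"ax": 0,"ay": 0,"az": 0,"claw": 0.42},
    {"dx": 0,"dy": -4.82,"dz": 1.75,"ax": 0,"ay": 0,"az": 0,"claw": 0.42}
  ]
}}

```text
clock: 19.58
eef_pos: [484.5, -254.0, 183.9]
tool_rot: [-1.568, -0.0, -0.009]
force: [3.3, 3.8, 6.6]
width: 25.2
```

Request:
{"op": "servo_tool", "data": {
  "increments": [
    {"dx": 0,"dy": 0,"dz": 0,"ax": 0,"ay": 0,"az": 0,"claw": 0.42},
    {"dx": 0,"dy": 0,"dz": 0,"ax": 0,"ay": 0,"az": 0,"claw": 0.42},
    {"dx": 0,"dy": 0,"dz": 0,"ax": 0,"ay": 0,"az": 0,"claw": 0.42}
  ]
}}

```text
clock: 19.83
eef_pos: [484.5, -256.5, 183.9]
tool_rot: [-1.571, -0.001, -0.011]
force: [3.2, -1.7, 4.6]
width: 25.6
```

```bash
python3 - <<'E'
from h import *
for n in ['wrist','side','scene']: snap(n,n+'16')
s=read_state();print(s['eef_pos'],s['tool_rot'],s['force'],s['width'],s['clock'],s['qpos'].round(2))
crop('side16',350,250,120,100,6)
E
```

```text
[ 484.54120327 -256.54447074  183.9290842 ] [-1.57109639e+00 -1.15704601e-03 -1.05602827e-02] [ 4.74383126 -2.35595191  5.31818716] 25.143749110276076 19.9833 [ 0.61  0.55 -0.27  1.85  0.2   0.76  1.8 ]
```

View pics/wrist16.png

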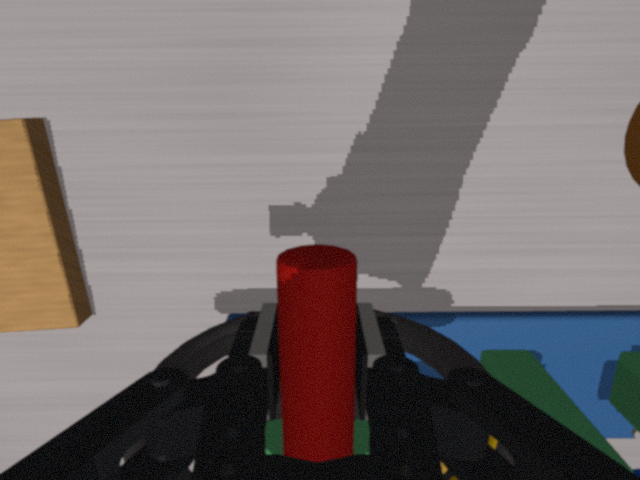

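View pics/side16_c350_250.png

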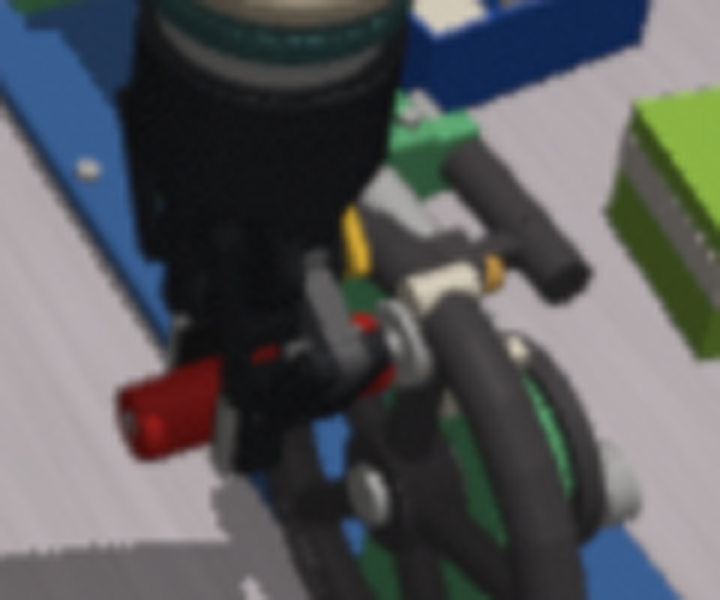

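Request:
{"op": "servo_tool", "data": {
  "increments": [
    {"dx": 0,"dy": 0,"dz": 0,"ax": 0,"ay": 0,"az": 0,"claw": 0.36},
    {"dx": 0,"dy": 0,"dz": 0,"ax": 0,"ay": 0,"az": 0,"claw": 0.25},
    {"dx": 0,"dy": 0,"dz": 0,"ax": 0,"ay": 0,"az": 0,"claw": 0.1},
    {"dx": 0,"dy": 0,"dz": 0,"ax": 0,"ay": 0,"az": 0,"claw": 0},
    {"dx": 0,"dy": 0,"dz": 0,"ax": 0,"ay": 0,"az": 0,"claw": 0},
    {"dx": 0,"dy": 0,"dz": 1,"ax": 0,"ay": 0,"az": 0,"claw": 0},
    {"dx": 0,"dy": 0,"dz": 3,"ax": 0,"ay": 0,"az": 0,"claw": 0},
    {"dx": 0,"dy": 0,"dz": 6,"ax": 0,"ay": 0,"az": 0,"claw": 0}
  ]
}}

```text
clock: 20.65
eef_pos: [482.2, -255.9, 242.4]
tool_rot: [-1.568, 0.005, -0.011]
force: [0.7, -0.1, 0.3]
width: 42.8
```

Request:
{"op": "servo_tool", "data": {
  "increments": [
    {"dx": 0,"dy": 0,"dz": 3,"ax": 0,"ay": 0,"az": 0,"claw": 0},
    {"dx": 0.5,"dy": 0,"dz": 5.5,"ax": 0,"ay": 0,"az": 0,"claw": -0.4},
    {"dx": 1,"dy": 0,"dz": 5.5,"ax": 0,"ay": 0,"az": 0,"claw": -0.5},
    {"dx": 1,"dy": 0,"dz": 5.5,"ax": 0,"ay": 0,"az": 0,"claw": -0.5},
    {"dx": 1,"dy": 0,"dz": 5.5,"ax": 0,"ay": 0,"az": 0,"claw": -0.5},
    {"dx": 1,"dy": 0,"dz": 5.5,"ax": 0,"ay": 0,"az": 0,"claw": -0.5}
  ]
}}

```text
clock: 21.15
eef_pos: [492.9, -256.4, 297.2]
tool_rot: [-1.57, 0.003, -0.011]
force: [0.6, 0.3, -0.1]
width: 63.7
```

```bash
python3 - <<'E'
from h import *
for n in ['wrist','side','scene']: snap(n,n+'17')
s=read_state();print(s['eef_pos'],s['tool_rot'],s['force'],s['width'],s['clock'],s['qpos'].round(2))
crop('side17',340,190,130,130,5)
crop('scene17',140,150,190,170,4)
W=load('wrist17')
import cv2
E
```

```text
[ 493.23277246 -256.50053785  297.31316788] [-1.56979659  0.00226634 -0.01086046] [ 0.55567208 -0.38822773  0.35025176] 64.26475561746801 21.3 [ 0.63  0.44 -0.3   1.69  0.14  1.04  1.85]
```

View pics/wrist17.png

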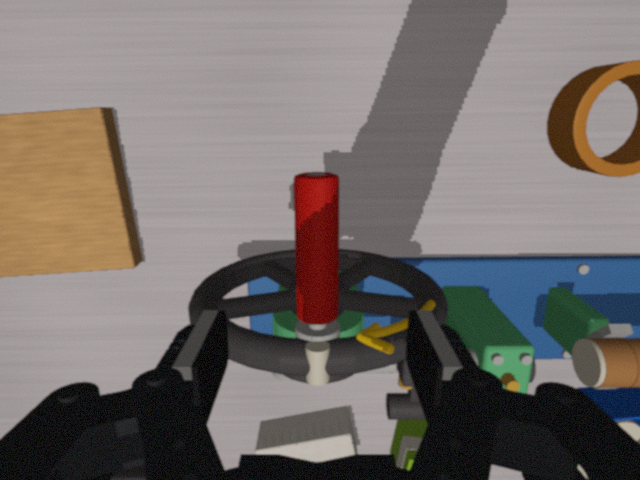

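View pics/side17_c340_190.png

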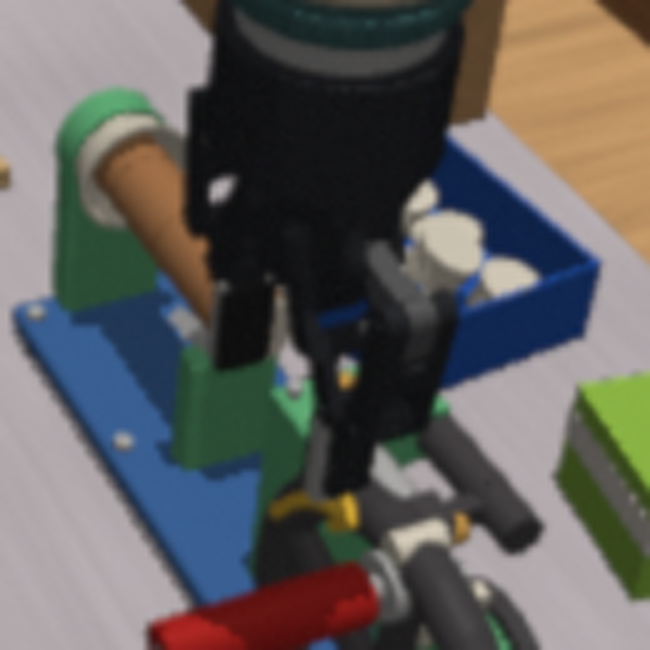

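View pics/scene17_c140_150.png

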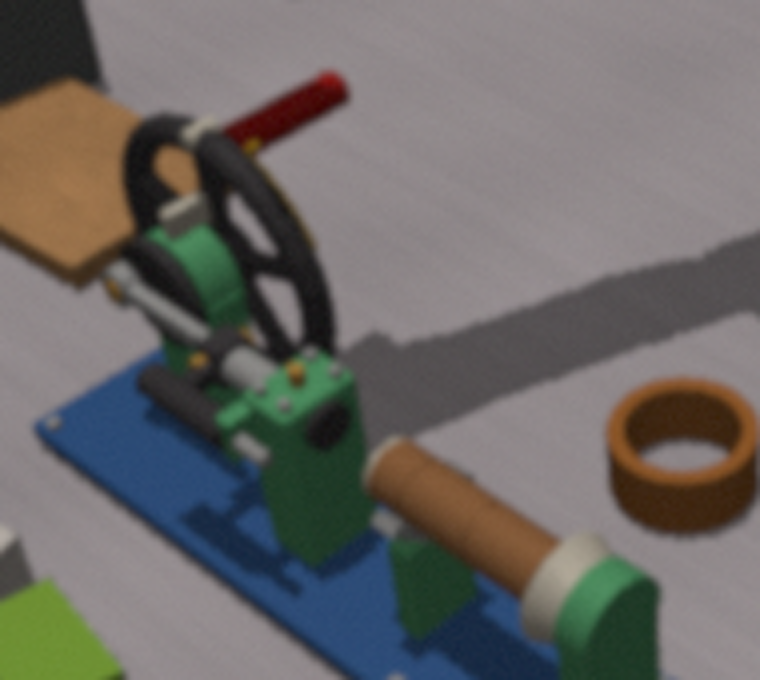

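```bash
python3 - <<'E'
from h import *
for c,box in [('scene',(160,160,75,60)),('side',(365,290,70,75))]:
    a=cv2.imread(f'pics/{c}8.png',0);b=cv2.imread(f'pics/{c}17.png',0)
    x,y,w,h=box
    A=a[y:y+h,x:x+w].astype(np.float32);B=b[y:y+h,x:x+w].astype(np.float32)
    print(c,cv2.phaseCorrelate(A,B,cv2.createHanningWindow((w,h),cv2.CV_32F)),np.abs(A-B).mean())
def capimg(t,o):
    cv2.imwrite(o,cv2.resize(cv2.imread(f'pics/{t}.png')[300:420,520:640],None,fx=5,fy=5,interpolation=cv2.INTER_CUBIC))
capimg('wrist17','pics/cap17.png')
E
```

```text
scene ((0.35788984679898306, -0.06246071419720778), 0.9896709321339925) 0.6599349
side ((-0.009885029667501044, 0.6909610504349288), 1.035453904469808) 1.1548572
```

View pics/cap17.png

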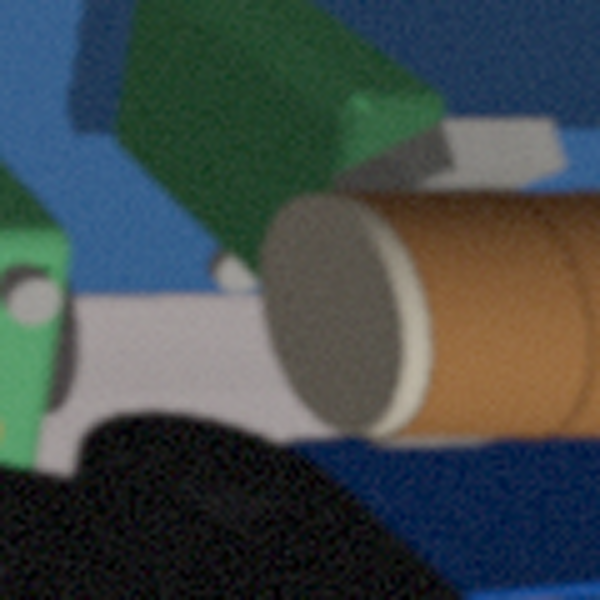

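View pics/scene17.png

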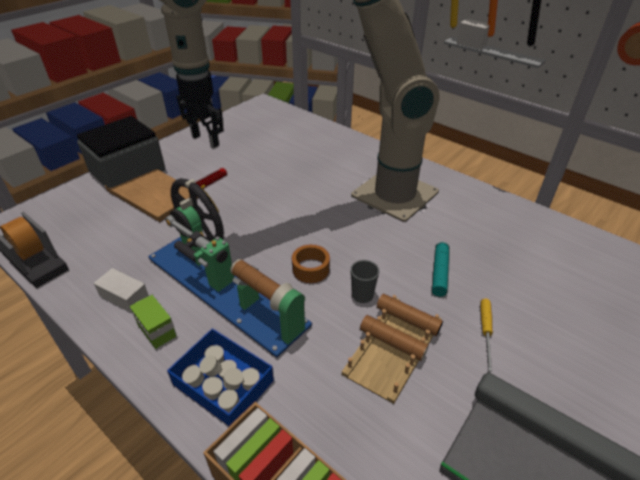

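```bash
python3 -c "
from cell import *
print(finish_job())"
```

```text
the job is handed in; nothing more can be done
None
```

The job is done and handed in: the tube is in the press with its cap pressed home, and the wheel is parked with the handle at the top. The robot's clock read about 21 s of the 72 s allowed.

- **Tube:** I took the one with the proud cap from the rack and crept its foot into the cup until it met a firm stop, at about 10 N. By the pictures the foot was about 16 mm past the cup's mouth, which is the floor. I then let go.
- **Flywheel:** I held the red handle with the claw only partly closed. A pull test put its slip force at about 21–26 N. I turned the wheel clockwise through one revolution, with forces up to about 17 N and no slip seen while turning.
- **Last checks:**
  - The tool came back to within about 0.1 mm of where the turn began.
  - The handle stands at the top to within about 1 pixel of its start.
  - The ram is drawn back.
  - Only the cap's thin rim shows.
  - The other tubes, the tape roll and the pot look unmoved.

**Limits and disagreements:** The actual squeeze on the handle was not measured; I only inferred it from the slip force. The scene and side cameras disagreed with the arm by a few mm, so I aligned by comparing points within one picture and by feel. No check failed.

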